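# Count washers off the sorting tray

### The job

On the bench stands a sheet-metal sorting tray on which three thick flat washers lie among nuts and a bolt. With the fingertips, slide the three washers along the tray and out through the narrow gate in its end, one at a time, so that each drops into the small bin standing under the gate. Do not pick anything up, and leave the nuts, the bolt and the bin where they are.

Things in the scene. Friction and masses are not known exactly. Their poses are not given: they have to be found in the camera images.
- tray: aluminium sorting tray, fixed on the bench on four legs, outside 300 mm long (its x) by 270 mm wide (its y). Origin on the bench top under its centre, z up; the flat floor on which the parts slide is 90 mm above the bench. A rim 18 mm high (above the floor) and 4 mm thick runs round it, open only at the gate, in the middle of the end that its -x axis points to
- gate_lip (a point): middle of the gate's lip, the edge of the tray floor over which parts drop: at x = -150, y = 0, z = 90 mm of the tray, axes as the tray's (+x leads from the lip into the tray, y across the gate). A washer drops by itself once its centre is 5 mm or more past the lip and nothing holds it
- gate_mouth (a point): inner mouth of the gate, on the tray floor 15 mm inward of the lip, axes as the tray's. From here to the lip the gate is 60 mm wide between straight cheeks; inward from here two deflector plates, 18 mm high and 4 mm thick, spread at 40 degrees to the tray's x axis out to the side rims (y = +-131, x = -15 mm of the tray), making a funnel
- bin: small open-topped blue stacking bin, loose on the bench under the gate, 140 mm long (its x), 108 mm wide, back wall 70 mm and front wall 52 mm high, walls and floor 4 mm; origin at the centre of its underside, z up. It reaches about 30 mm under the tray and 110 mm beyond the lip, in line with the gate, and its top is 16 mm under the underside of the tray floor
- washer1: thick flat black-steel washer, a plain round disc 40 mm across, 8 mm thick, with a 17 mm hole, 45 to 85 g; origin at the centre of its underside, z its axis. It lies flat on the tray floor at the start
- washer2: thick flat black-steel washer, a plain round disc 40 mm across, 8 mm thick, with a 17 mm hole, 45 to 85 g; origin at the centre of its underside, z its axis. It lies flat on the tray floor at the start
- washer3: thick flat black-steel washer, a plain round disc 40 mm across, 8 mm thick, with a 17 mm hole, 45 to 85 g; origin at the centre of its underside, z its axis. It lies flat on the tray floor at the start
- nut1: black hex nut, 30 mm across flats (35 mm over corners), 16 mm high, lying flat on the tray in one row with the washers; origin at the centre of its underside. Stays where it is
- nut2: black hex nut like nut1, in the row along the end of the tray away from the gate. Stays where it is
- bolt: hex bolt standing on its head, head 27 mm across flats (31 mm over corners) and 10 mm high, shank 16 mm thick, 44 mm high in all, in the row along the end of the tray away from the gate; origin at the centre of its underside. Stays where it is
- coupler: long hex coupling nut standing upright, 24 mm across flats (28 mm over corners), 40 mm high, in the row along the end of the tray away from the gate; origin at the centre of its underside. Stays where it is
Not all that is in view belongs to the job. What is shaped like the washer3 but blue or yellow is not meant.

How it is judged:
On the way, in this order (a step that is already met when the one before it is completed fails the run):
1. one washer has dropped into the bin (((x of washer1 in the frame of bin between -0.068 and 0.068 m and y of washer1 in the frame of bin between -0.052 and 0.052 m and z of washer1 in the frame of bin between 0 and 0.055 m) or (x of washer2 in the frame of bin between -0.068 and 0.068 m and y of washer2 in the frame of bin between -0.052 and 0.052 m and z of washer2 in the frame of bin between 0 and 0.055 m) or (x of washer3 in the frame of bin between -0.068 and 0.068 m and y of washer3 in the frame of bin between -0.052 and 0.052 m and z of washer3 in the frame of bin between 0 and 0.055 m))), for 0.2 s.
2. then a second one ((((x of washer1 in the frame of bin between -0.068 and 0.068 m and y of washer1 in the frame of bin between -0.052 and 0.052 m and z of washer1 in the frame of bin between 0 and 0.055 m) and (x of washer2 in the frame of bin between -0.068 and 0.068 m and y of washer2 in the frame of bin between -0.052 and 0.052 m and z of washer2 in the frame of bin between 0 and 0.055 m)) or ((x of washer1 in the frame of bin between -0.068 and 0.068 m and y of washer1 in the frame of bin between -0.052 and 0.052 m and z of washer1 in the frame of bin between 0 and 0.055 m) and (x of washer3 in the frame of bin between -0.068 and 0.068 m and y of washer3 in the frame of bin between -0.052 and 0.052 m and z of washer3 in the frame of bin between 0 and 0.055 m)) or ((x of washer2 in the frame of bin between -0.068 and 0.068 m and y of washer2 in the frame of bin between -0.052 and 0.052 m and z of washer2 in the frame of bin between 0 and 0.055 m) and (x of washer3 in the frame of bin between -0.068 and 0.068 m and y of washer3 in the frame of bin between -0.052 and 0.052 m and z of washer3 in the frame of bin between 0 and 0.055 m)))), for 0.2 s.
3. then the third (x of washer1 in the frame of bin between -0.068 and 0.068 m and y of washer1 in the frame of bin between -0.052 and 0.052 m and z of washer1 in the frame of bin between 0 and 0.055 m and x of washer2 in the frame of bin between -0.068 and 0.068 m and y of washer2 in the frame of bin between -0.052 and 0.052 m and z of washer2 in the frame of bin between 0 and 0.055 m and x of washer3 in the frame of bin between -0.068 and 0.068 m and y of washer3 in the frame of bin between -0.052 and 0.052 m and z of washer3 in the frame of bin between 0 and 0.055 m), for 0.2 s.
At the end, for the whole second after the job is handed in: all three washers lie at rest inside the bin (within its walls, no higher than 55 mm over its underside); the nuts, the coupling nut, the bolt and the bin are within 20 mm of where they started (all of step 3 and linear speed of each of washer1, washer2, washer3 below 0.03 m/s and distance of each of nut1, nut2, bolt, coupler, bin from where it was at the start of the episode below 0.02 m); the robot touches nothing.
It fails at once if a washer is lifted more than 10 mm off the tray (height (world z) of any of washer1, washer2, washer3 above 0.1 m).
It fails at once if a nut, the coupling nut or the bolt is shoved more than 20 mm, lifted or knocked over (distance of any of nut1, nut2, bolt, coupler from where it was at the start of the episode above 0.02 m or angle between any of nut1, nut2, bolt, coupler's own z axis and vertical above 0.6 rad).
It fails at once if the bin is shoved more than 20 mm (distance of bin from where it was at the start of the episode above 0.02 m).
It fails at once if two washers in the gate together (less than 50 mm from the lip, not yet dropped) (((x of washer1 in the frame of gate_lip between -0.03 and 0.05 m and height (world z) of washer1 above 0.08 m) and (x of washer2 in the frame of gate_lip between -0.03 and 0.05 m and height (world z) of washer2 above 0.08 m)) or ((x of washer1 in the frame of gate_lip between -0.03 and 0.05 m and height (world z) of washer1 above 0.08 m) and (x of washer3 in the frame of gate_lip between -0.03 and 0.05 m and height (world z) of washer3 above 0.08 m)) or ((x of washer2 in the frame of gate_lip between -0.03 and 0.05 m and height (world z) of washer2 above 0.08 m) and (x of washer3 in the frame of gate_lip between -0.03 and 0.05 m and height (world z) of washer3 above 0.08 m))).
It also fails if it takes over 58 s, if anything falls off the work surface, if the arm or the gripper's body presses on something with over 40 N, if the wrist force passes 120 N, or if a joint passes its speed limit or range.

### The arm

A 7-joint arm with a two-finger parallel gripper is mounted at the origin on the work surface. World frame = base frame: x ahead of the robot, y to its left, z up, the work surface at z = 0. Lengths are in m, angles in rad, forces in N, time in s.
With the tool pointing down it reaches from about 0.4 to 0.875 m from the base axis. Payload 6.5 kg.
Tool frame: the origin (TCP) lies midway between the tips of the shut fingers; the grasp point (between the pads) lies 19 mm behind it; z points along the fingers, y is the direction in which the jaws open and shut (so a half turn about z gives the same grasp; the last joint's range is limited). The gripper opens to 88 mm and grips with 3 to 60 N. Pads are 18 mm wide; open, the fingers measure 123 mm over their backs; the gripper's body (75 mm by 187 mm) begins 45 mm behind the grasp point.
Start: joints at [-1.192, 0.536, -0.004, 1.538, 0.003, 1.067, -0.071], TCP at [0.28, 0.587, 0.239] pointing down, gripper open.
Joint ranges: [-2.7, 2.7], [-0.37, 2.16], [-1.27, 1.26], [0.24, 2.4], [-1.31, 4.45], [0.19, 1.91], [-2.76, 2.76]. Speed limits (rad/s): [2.39, 2.39, 3.14, 3.14, 3.14, 3.14, 3.14].

### API

Orientations are given as a rotation vector (axis times angle).
In Python, from cell import r, cams gives the robot as it stands.
- The arm moves only by the shell command python3 -m creep 'ROWS'. ROWS is JSON, a list of rows, each an object of numbers: "x", "y", "z": the shift along the tool's x, y, z normalised to -1 to 1, where 1 is 750 mm; "wx", "wy", "wz": the turn, a rotation vector about the tool's x, y, z normalised to -1 to 1, where 1 is 180 degrees; "fingers": the closure, from 0 (fully open) to 1 (shut). In form: [{"x": .., "y": .., "z": .., "wx": .., "wy": .., "wz": .., "fingers": ..}, ...]. A call has 1 to 10 rows; each row shifts and turns the pose as measured when the row begins, along the tool's axes as they then stand; what a row does not reach is not made up. A row lasts 1/10 s, in which the tool goes at most 50 mm and 8.59 degrees, less where a joint would pass 70% of its speed; a pose out of reach is approached as far as the arm can. A call with a number of a shift or a turn outside -1 to 1 is refused whole. A call with a gripper value outside its range is refused whole. The fingers move at their own pace and stop on an object; the grip force is fixed at half the most. Time passes only in rows, so rows that do not move let the fingers close. It gives the time, the measured TCP pose, the force and the opening at its end, in the units of the state.
- r.get_state(): the state, without advancing time (a new reading comes with each control period).
- cams.grab_frame(name): name is "side" or "top" or "wrist"; returns the picture (400x640x3 uint8, red, green, blue); there is no depth.
- cams.camera_params(name): a dict with "vertical_fov" (degrees; the focal length in pixels is half the picture's height over the tangent of half this angle, whatever the lens; pixels are square), "cx", "cy" (the principal point, pixels), "extrinsics" (4x4, takes a point from world to camera coordinates). Camera axes: x right, y down, z forward; pixel columns grow to the right and rows downward; lengths in m; the calibration is good to about 2 mm. A picture is of the moment at which its call begins: read the wrist's pose just before it. camera_params takes no time and is no camera call; for the wrist camera it gives the pose at the moment of the call.
- r.sign_off(): hands the job in, once; it reports no verdict.
Trained networks look in the newest picture that a camera, given by its name, has taken for a name from the list of things; names that differ only in an ending like _2 or _b are one class to them, and where a whole thing is asked for, a point or a joint stands for the part that bears it (a point fixed in the world has none). Each returns a list of dicts, best first, with "conf" (0 to 1); they miss things now and then, are a little off and sometimes report something else, mostly with a low value. They report only what shows in the picture. A call takes as long as a camera call. They do not tell look-alikes from the thing itself.
- cams.silhouettes(camera, target): "pixels" (400x640 bool, what is visible of it).
- cams.tip_of(camera, target): "position" ([x, y, z] in m, in world coordinates, good to about 4 mm: a listed point, or the origin of a listed thing).
The state is a dict: "t": time; "joint_positions": joint angles; "joint_vel": joint speeds; "joint_torque": joint torques, N m; "ee_pos": TCP position; "tcp_rot": TCP orientation; "force": force on the tool from outside, world axes, zero at the start; "moment": the same for the moment, N m; "width": finger opening in m.
Only numpy, scipy, OpenCV 4.12 (cv2) and the standard library are available. Lean on these libraries where they do the work, as an engineer would, in place of code of your own. Each camera call takes 0.05 s, during which the arm holds its last target.

## Working session

There is one attempt and no reset: what is moved stays moved. The work goes in short steps, Python scripts to look and compute and a shell command to move; the robot and the scene stay as the last step left them, time stands still between calls to the robot, and variables do not carry over. Pictures are saved under pics/ and viewed, and the job is handed in when it is done.

```bash
ls; mkdir -p pics; python3 - <<'E'
from cell import r,cams
import cv2,numpy as np
s=r.get_state();print({k:np.round(v,3) for k,v in s.items()})
for n in ['top','side']:
    im=cams.grab_frame(n);cv2.imwrite(f'pics/{n}0.png',im[:,:,::-1])
    p=cams.camera_params(n);print(n,p['vertical_fov'],p['cx'],p['cy'],np.round(p['extrinsics'],3).tolist())
E
```

```text
pics
{'t': np.float64(0.0), 'joint_positions': array([-1.192,  0.537, -0.004,  1.539,  0.003,  1.067, -0.071]), 'joint_vel': array([ 0.001, -0.   ,  0.001,  0.001, -0.001, -0.   , -0.001]), 'joint_torque': array([ 1.0000e-03, -5.7099e+01,  9.9100e-01, -2.5160e+01, -5.6000e-02,
        1.8000e-02,  0.0000e+00]), 'ee_pos': array([0.279, 0.586, 0.238]), 'tcp_rot': array([-6.930e-01, -3.064e+00,  3.000e-03]), 'force': array([0.178, 0.504, 0.604]), 'moment': array([ 0.   , -0.004,  0.028]), 'width': np.float64(0.088)}
top 50.48429008561314 315.287827839543 196.6545995587827 [[-0.026, -0.999, -0.022, 0.131], [-0.985, 0.03, -0.171, 0.511], [0.172, 0.017, -0.985, 1.001], [0.0, 0.0, 0.0, 1.0]]
side 56.358344325020774 320.45262343133743 198.92039026755285 [[-0.986, -0.168, 0.019, 0.505], [-0.112, 0.569, -0.814, 0.062], [0.126, -0.805, -0.58, 0.757], [0.0, 0.0, 0.0, 1.0]]
```

View pics/top0.png

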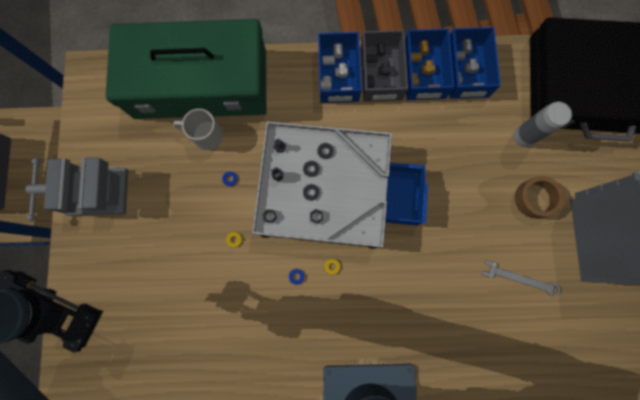

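View pics/side0.png

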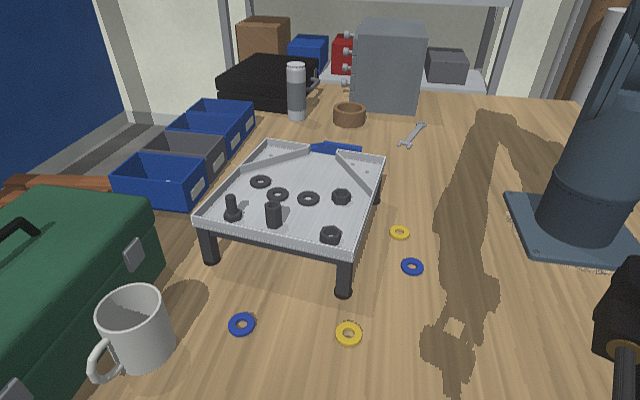

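```bash
python3 - <<'E'
from cell import r,cams
import numpy as np
for n in ['top']:
    for t in ['tray','gate_lip','gate_mouth','bin','washer1','nut1','bolt','coupler']:
        for d in cams.tip_of(n,t)[:7]: print(n,t,round(d['conf'],2),np.round(d['position'],3))
E
```

```text
top tray 0.9 [0.536 0.095 0.002]
top gate_lip 0.66 [ 0.514 -0.052  0.091]
top gate_mouth 0.85 [ 0.519 -0.035  0.092]
top bin 0.75 [ 0.519 -0.094 -0.   ]
top washer1 0.76 [0.574 0.121 0.092]
top washer1 0.67 [0.344 0.081 0.001]
top washer1 0.64 [0.613 0.085 0.083]
top washer1 0.61 [ 0.322  0.17  -0.002]
top washer1 0.61 [ 0.576  0.339 -0.   ]
top washer1 0.58 [0.516 0.126 0.092]
top nut1 0.69 [0.458 0.224 0.09 ]
top nut1 0.63 [0.464 0.115 0.084]
top bolt 0.35 [ 0.516 -0.054  0.093]
top coupler 0.49 [0.556 0.204 0.096]
top coupler 0.43 [0.52  0.127 0.088]
```

The top picture shows the tray at about (325,185), gate to the right (about (388,190)) with the blue bin behind it. The three black washers are at about (326,151), (312,169) and (311,192). nut1 is at (317,216) and nut2 at (270,216). The bolt and coupler stand at (279,146) and (277,175). The blue and yellow rings on the bench at (230,178), (234,239), (297,276) and (333,266) are the wrong colour and aren't on the tray. I'll confirm this in an enlarged crop.

```bash
cat > h.py <<'E'
from cell import r,cams
import cv2,numpy as np
def cam(n):
    p=cams.camera_params(n);f=200/np.tan(np.radians(p['vertical_fov']/2));return p,f
def proj(n,P):
    p,f=cam(n);E=np.array(p['extrinsics']);q=(E[:3,:3]@np.atleast_2d(P).T).T+E[:3,3]
    return np.c_[q[:,0]/q[:,2]*f+p['cx'],q[:,1]/q[:,2]*f+p['cy']]
def unproj(n,uv,z):
    p,f=cam(n);E=np.array(p['extrinsics']);R=E[:3,:3];c=-R.T@E[:3,3]
    uv=np.atleast_2d(uv);d=np.c_[(uv[:,0]-p['cx'])/f,(uv[:,1]-p['cy'])/f,np.ones(len(uv))]@R
    return c+d*((z-c[2])/d[:,2])[:,None]
def crop(n,im,u0,v0,u1,v1,k,name):
    cv2.imwrite('pics/'+name,cv2.resize(im[v0:v1,u0:u1,::-1],None,fx=k,fy=k,interpolation=cv2.INTER_CUBIC))
E
python3 - <<'E'
from h import *
im=cv2.imread('pics/top0.png')[:,:,::-1]
crop('top',im,245,115,435,255,4,'crop0.png')
im=cv2.imread('pics/side0.png')[:,:,::-1]
crop('side',im,180,130,400,280,3.6,'crop1.png')
E
```

```text
(no output)
```

View pics/crop0.png

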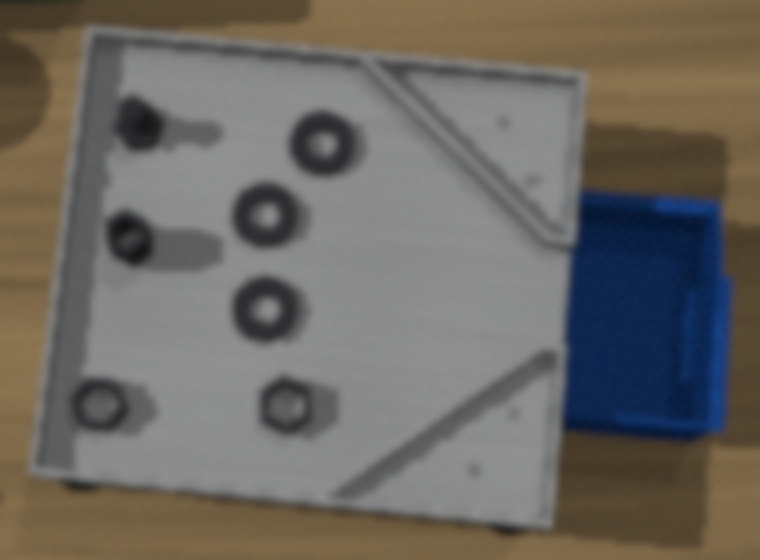

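View pics/crop1.png

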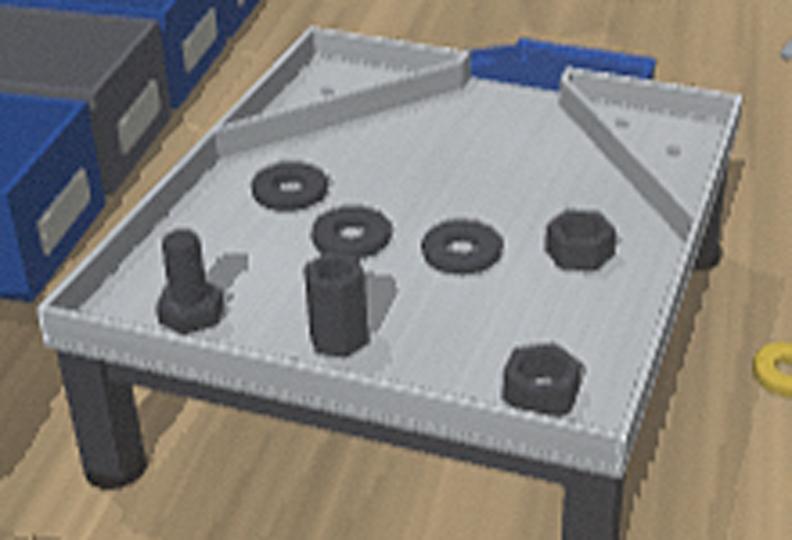

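The crops confirm it: the black rings at crop (325,145), (267,215) and (267,310) are the washers. The hex at (285,405) is nut1, (100,405) is nut2, and the bolt and coupler are at (138,124) and (130,238). Next I'll fit the tray pose and measure the part positions.

```bash
cat >> h.py <<'E'
def parts(n='top'):
    pass
E
python3 - <<'E'
from h import *
px=np.array([(90,28),(587,73),(553,527),(33,470)])/4-.375+[245,115]
W=unproj('top',px,.108)[:,:2]
L=np.array([(.15,-.135),(-.15,-.135),(-.15,.135),(.15,.135)])
a=L-L.mean(0);b=W-W.mean(0)
th=np.arctan2((a[:,0]*b[:,1]-a[:,1]*b[:,0]).sum(),(a*b).sum())
R=np.array([[np.cos(th),-np.sin(th)],[np.sin(th),np.cos(th)]])
t=W.mean(0)-R@L.mean(0)
print('theta',np.degrees(th),'t',t,'res',np.round(W-(L@R.T+t),4).tolist())
np.savez('tray.npz',R=R,t=t)
for nm,p,z in [('wA',(325,145),.098),('wB',(267,215),.098),('wC',(267,310),.098),('nut1',(285,405),.106),('nut2',(100,405),.106),('boltTop',(138,112),.134),('coupTop',(130,238),.13),('binfar',(726,300),.06)]:
    w=unproj('top',np.array(p)/4-.375+[245,115],z)[0,:2];print(nm,np.round(w,4),'tray',np.round((w-t)@R,4))
E
```

```text
theta 82.49060056238046 t [0.53795581 0.09561513] res [[-0.0018, -0.0009], [-0.0006, 0.0017], [0.0005, 0.0008], [0.0019, -0.0016]]
wA [0.6154 0.0872] tray [ 0.0018 -0.0779]
wB [0.5737 0.1229] tray [ 0.0317 -0.0319]
wC [0.5165 0.1243] tray [0.0256 0.025 ]
nut1 [0.4591 0.1151] tray [0.009  0.0807]
nut2 [0.4622 0.2219] tray [0.1153 0.0916]
boltTop [0.6284 0.1949] tray [ 0.1103 -0.0766]
coupTop [0.5549 0.2008] tray [ 0.1065 -0.003 ]
binfar [ 0.5213 -0.1531] tray [-0.2487 -0.016 ]
```

```bash
python3 - <<'E'
from h import *
d=np.load('tray.npz');R,t=d['R'],d['t']
im=cv2.imread('pics/side0.png')
import itertools
def seg(A,B,z1,z2,c):
    P=[(*(R@A+t),z1),(*(R@B+t),z2)];q=np.round(proj('side',np.array(P))*8).astype(int)
    cv2.line(im,tuple(map(int,q[0])),tuple(map(int,q[1])),c,1,cv2.LINE_AA,3)
C=np.array([(.15,-.135),(-.15,-.135),(-.15,.135),(.15,.135)])
for i in range(4): seg(C[i],C[(i+1)%4],.108,.108,(0,0,255))
seg((-.135,.03),(-.015,.131),.108,.108,(0,255,0));seg((-.135,-.03),(-.015,-.131),.108,.108,(0,255,0))
for n,p in [('A',(325,145)),('B',(267,215)),('C',(267,310))]:
    w=unproj('top',np.array(p)/4-.375+[245,115],.098)[0]
    q=proj('side',w)[0];print(n,q)
    cv2.circle(im,tuple(np.round(q).astype(int)),1,(0,255,255),-1)
cv2.imwrite('pics/ov0.png',cv2.resize(im[130:280,180:400],None,fx=3.6,fy=3.6,interpolation=cv2.INTER_CUBIC))
E
```

```text
A [260.2538049  179.03169215]
B [276.70671817 191.86310907]
C [307.64729067 195.82798392]
```

View pics/ov0.png

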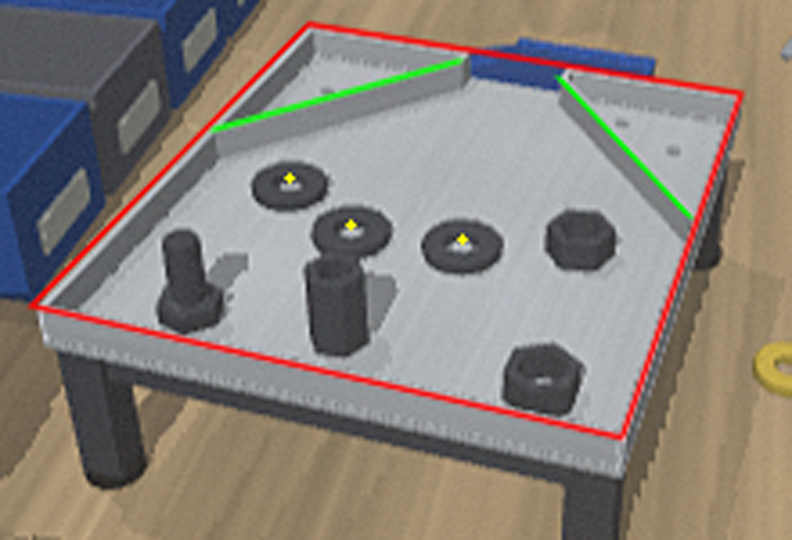

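Washer positions from the top view agree with the side view to about 1 px. My plan is to leave the fingers about 14 mm apart so that they cradle the washer rim. I'll push B first, then C, then A. A helper will work out the tool-frame shifts.

```bash
cat >> h.py <<'E'
from scipy.spatial.transform import Rotation as Ro
_d=np.load('tray.npz');TR,Tt=_d['R'],_d['t'];TH=np.degrees(np.arctan2(TR[1,0],TR[0,0]))
def now():
    s=r.get_state();R=Ro.from_rotvec(s['tcp_rot']).as_matrix();p=np.array(s['ee_pos'])
    yaw=np.degrees(np.arctan2(R[1,0],R[0,0]))-TH
    return s,R,p,(yaw+180)%360-180
def goto(x,y,z,yaw):
    """tray x,y of TCP, world z, tray yaw of tool x. prints tool-axis shift (norm units) + turn"""
    s,R,p,yw=now();tw=np.r_[TR@[x,y]+Tt,z];d=R.T@(tw-p)
    # level: wanted orientation
    a=np.radians(yaw+TH);Rd=np.array([[np.cos(a),np.sin(a),0],[np.sin(a),-np.cos(a),0],[0,0,-1]])
    w=Ro.from_matrix(R.T@Rd).as_rotvec()/np.pi
    print('shift mm',np.round(d*1000,1),'norm',np.round(d/.75,4),'turn deg',np.round(w*180,1),'norm',np.round(w,4))
def where():
    s,R,p,yw=now();q=(p[:2]-Tt)@TR
    print('t',round(s['t'],2),'tray',np.round(q,4),'z',round(p[2],4),'yaw',round(yw,1),'width',round(s['width'],4),'F',np.round(s['force'],1))
E
python3 -c "
from h import *
where();goto(.0688,-.0385,.2,-10)"
```

```text
t 0.5 tray [0.4532 0.3202] z 0.2387 yaw 72.0 width 0.0883 F [-0.4  1.3 -0.3]
shift mm [-459.8 -254.9   38.7] norm [-0.6131 -0.3398  0.0516] turn deg [-0.  0. 82.] norm [-0.      0.      0.4557]
```

```bash
python3 -m creep '[{"x":-0.04,"y":-0.022,"fingers":0.84},{"x":-0.04,"y":-0.022,"fingers":0.84},{"x":-0.04,"y":-0.022,"fingers":0.84},{"x":-0.04,"y":-0.022,"fingers":0.84},{"x":-0.04,"y":-0.022,"fingers":0.84},{"x":-0.04,"y":-0.022,"fingers":0.84},{"x":-0.04,"y":-0.022,"fingers":0.84},{"x":-0.04,"y":-0.022,"fingers":0.84},{"x":-0.04,"y":-0.022,"fingers":0.84},{"x":-0.04,"y":-0.022,"fingers":0.84}]'; python3 -c "
from h import *
where();goto(.0688,-.0385,.2,-10)"
```

```text
t 0.5 tray [0.4532 0.3202] z 0.2387 yaw 72.0 width 0.0883 F [-0.4  1.3 -0.3]
shift mm [-459.8 -254.9   38.7] norm [-0.6131 -0.3398  0.0516] turn deg [-0.  0. 82.] norm [-0.      0.      0.4557]$[0]: bad value
```

```bash
python3 -m creep '[{"x":-0.04,"y":-0.022,"z":0,"wx":0,"wy":0,"wz":0,"fingers":0.84}]'; python3 -c "
from h import *
where();goto(.0688,-.0385,.2,-10)"
```

```text
t: 0.6
ee_pos: [0.2954, 0.5624, 0.2385]
tcp_rot: [-0.681, -3.064, -0.003]
force: [0.4, 1.4, -0.2]
width: 0.0824
t 0.6 tray [0.431  0.3015] z 0.2385 yaw 72.4 width 0.0824 F [ 0.4  1.4 -0.2]
shift mm [-433.5 -242.8   36.7] norm [-0.5781 -0.3238  0.0489] turn deg [-0.1 -0.2 82.4] norm [-0.0005 -0.0012  0.458 ]
```

```bash
python3 -m creep '[{"x":-0.055,"y":-0.03,"z":0,"wx":0,"wy":0,"wz":0,"fingers":0.84},{"x":-0.055,"y":-0.03,"z":0,"wx":0,"wy":0,"wz":0,"fingers":0.84},{"x":-0.055,"y":-0.03,"z":0,"wx":0,"wy":0,"wz":0,"fingers":0.84},{"x":-0.055,"y":-0.03,"z":0,"wx":0,"wy":0,"wz":0,"fingers":0.84},{"x":-0.055,"y":-0.03,"z":0,"wx":0,"wy":0,"wz":0,"fingers":0.84},{"x":-0.055,"y":-0.03,"z":0,"wx":0,"wy":0,"wz":0,"fingers":0.84},{"x":-0.055,"y":-0.03,"z":0,"wx":0,"wy":0,"wz":0,"fingers":0.84},{"x":-0.055,"y":-0.03,"z":0,"wx":0,"wy":0,"wz":0,"fingers":0.84}]'; python3 -c "
from h import *
where();goto(.0688,-.0385,.2,-10)"
```

```text
t: 1.4
ee_pos: [0.524, 0.2524, 0.2378]
tcp_rot: [-0.667, -3.067, -0.01]
force: [1.2, 0.0, 0.2]
width: 0.0183
t 1.4 tray [0.1536 0.0343] z 0.2378 yaw 73.0 width 0.0183 F [1.2 0.  0.2]
shift mm [-94.6 -60.   37. ] norm [-0.1262 -0.08    0.0494] turn deg [ 0.1 -0.4 83. ] norm [ 0.0007 -0.0024  0.4609]
```

```bash
python3 -m creep '[{"x":0,"y":0,"z":0,"wx":0,"wy":0,"wz":0.045,"fingers":0.84},{"x":0,"y":0,"z":0,"wx":0,"wy":0,"wz":0.045,"fingers":0.84},{"x":0,"y":0,"z":0,"wx":0,"wy":0,"wz":0.045,"fingers":0.84},{"x":0,"y":0,"z":0,"wx":0,"wy":0,"wz":0.045,"fingers":0.84},{"x":0,"y":0,"z":0,"wx":0,"wy":0,"wz":0.045,"fingers":0.84},{"x":0,"y":0,"z":0,"wx":0,"wy":0,"wz":0.045,"fingers":0.84},{"x":0,"y":0,"z":0,"wx":0,"wy":0,"wz":0.045,"fingers":0.84},{"x":0,"y":0,"z":0,"wx":0,"wy":0,"wz":0.045,"fingers":0.84},{"x":0,"y":0,"z":0,"wx":0,"wy":0,"wz":0.045,"fingers":0.84},{"x":0,"y":0,"z":0,"wx":0,"wy":0,"wz":0.045,"fingers":0.84}]'; python3 -c "
from h import *
where();goto(.0688,-.0385,.2,-10)"
```

```text
t: 2.4
ee_pos: [0.531, 0.2407, 0.2392]
tcp_rot: [-2.564, -1.812, -0.009]
force: [0.7, -0.1, 1.3]
width: 0.014
t 2.4 tray [0.143  0.0259] z 0.2392 yaw -12.0 width 0.014 F [ 0.7 -0.1  1.3]
shift mm [-59.4  78.3  39.1] norm [-0.0792  0.1044  0.0521] turn deg [ 0.1 -0.3 -2. ] norm [ 0.0007 -0.0019 -0.011 ]
```

```bash
python3 -m creep '[{"x":-0.03,"y":0.04,"z":0,"wx":0,"wy":0,"wz":-0.01,"fingers":0.84},{"x":-0.03,"y":0.04,"z":0.02,"wx":0,"wy":0,"wz":0,"fingers":0.84},{"x":-0.019,"y":0.024,"z":0.03,"wx":0,"wy":0,"wz":0,"fingers":0.84},{"x":0,"y":0,"z":0.03,"wx":0,"wy":0,"wz":0,"fingers":0.84},{"x":0,"y":0,"z":0,"wx":0,"wy":0,"wz":0,"fingers":0.84}]'; python3 - <<'E'
from h import *
where();goto(.0688,-.0385,.094,-10)
im=cams.grab_frame('wrist');cv2.imwrite('pics/w1.png',im[:,:,::-1])
im=cams.grab_frame('top');crop('top',im,245,115,435,255,4,'t1.png')
E
```

```text
t: 2.9
ee_pos: [0.5888, 0.1607, 0.1785]
tcp_rot: [-2.535, -1.853, -0.015]
force: [-1.2, 0.3, 0.4]
width: 0.0144
t 2.9 tray [ 0.0711 -0.0419] z 0.1785 yaw -10.2 width 0.0144 F [-1.2  0.3  0.4]
shift mm [-3.7 -3.3 84.4] norm [-0.0049 -0.0045  0.1126] turn deg [ 0.3 -0.5 -0.2] norm [ 0.0015 -0.0028 -0.0009]
```

View pics/w1.png

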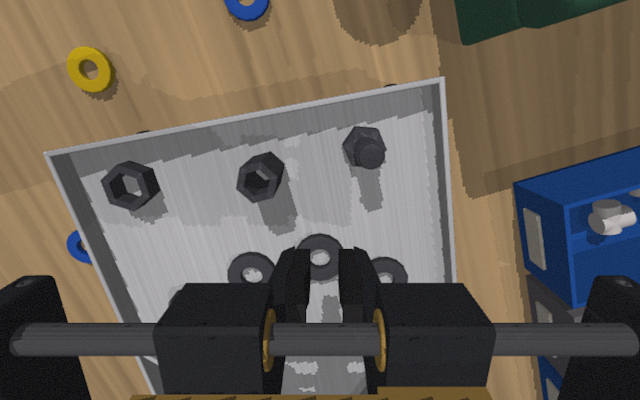

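View pics/t1.png

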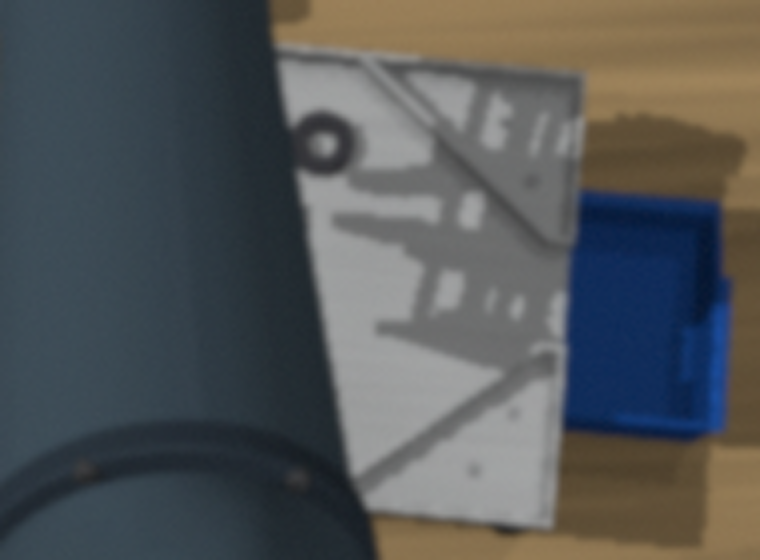

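In the wrist view, washer B shows at (320,255) between the fingertips, with washers at (250,268) and (385,272) on either side. The coupler is at (260,178), the bolt at (363,145) and nut2 at (130,185). I'll check these against the calibration before lowering the fingers.

```bash
python3 - <<'E'
from h import *
for n,x,y,z in [('A',.0018,-.0779,.098),('B',.0317,-.0319,.098),('C',.0256,.025,.098),('coup',.1065,-.003,.13),('nut2',.1153,.0916,.106),('bolt',.1103,-.0766,.134),('TCPland',.0688,-.0385,.094),('corner',.15,-.135,.108),('corner2',.15,.135,.108)]:
    print(n,np.round(proj('wrist',np.r_[TR@[x,y]+Tt,z])[0]))
im=cv2.imread('pics/w1.png')
cv2.imwrite('pics/w1c.png',cv2.resize(im[100:320,200:460],None,fx=3,fy=2.7))
E
```

```text
A [382. 283.]
B [319. 260.]
C [251. 278.]
coup [252. 187.]
nut2 [126. 189.]
bolt [368. 162.]
TCPland [319. 213.]
corner [445.  77.]
corner2 [ 44. 152.]
```

View pics/w1c.png

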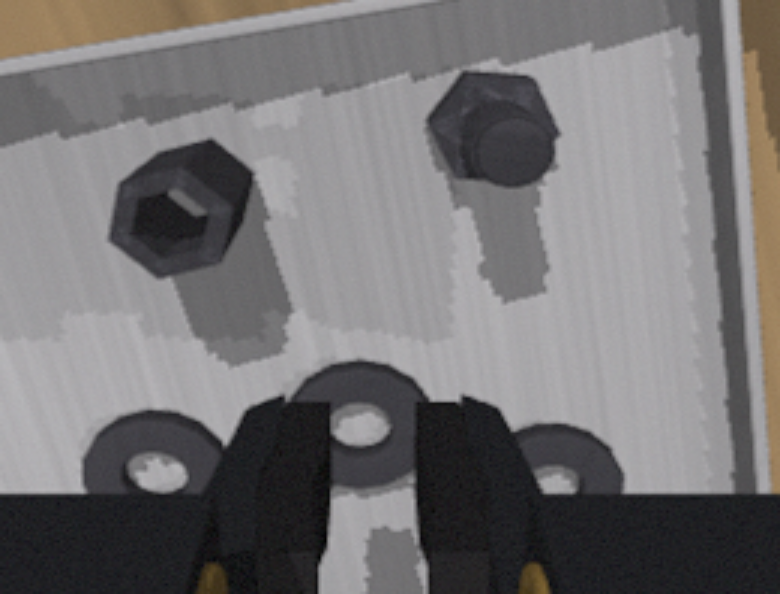

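The predictions match to within about 4 px, which puts the washers about 2 mm further in +x than I had them. That is within my margins, so I'll lower the fingers.

```bash
python3 -m creep '[{"x":-0.001,"y":-0.0045,"z":0.035,"wx":0,"wy":-0.002,"wz":0,"fingers":0.84},{"x":0,"y":0,"z":0.035,"wx":0,"wy":0,"wz":0,"fingers":0.84},{"x":0,"y":0,"z":0.025,"wx":0,"wy":0,"wz":0,"fingers":0.84},{"x":0,"y":0,"z":0.01,"wx":0,"wy":0,"wz":0,"fingers":0.84},{"x":0,"y":0,"z":0,"wx":0,"wy":0,"wz":0,"fingers":0.84}]'; python3 - <<'E'
from h import *
where();goto(.0688,-.0385,.094,-10)
E
```

```text
t: 3.5
ee_pos: [0.5923, 0.1682, 0.1087]
tcp_rot: [2.526, 1.859, 0.035]
force: [-1.0, 0.6, 0.4]
width: 0.014
t 3.5 tray [ 0.079  -0.0444] z 0.1087 yaw -9.8 width 0.014 F [-1.   0.6  0.4]
shift mm [-11.3  -4.4  14.5] norm [-0.0151 -0.0058  0.0193] turn deg [ 1.  -0.9  0.2] norm [ 0.0056 -0.0048  0.0011]
```

```bash
python3 -m creep '[{"x":-0.011,"y":-0.006,"z":0.006,"wx":0.0056,"wy":-0.0048,"wz":0,"fingers":0.84},{"x":0,"y":0,"z":0.008,"wx":0,"wy":0,"wz":0,"fingers":0.84},{"x":0,"y":0,"z":0,"wx":0,"wy":0,"wz":0,"fingers":0.84}]'; python3 - <<'E'
from h import *
where();goto(.0688,-.0385,.094,-10)
im=cams.grab_frame('side');crop('side',im,180,100,400,270,3.5,'s2.png')
im=cams.grab_frame('wrist');cv2.imwrite('pics/w2.png',im[:,:,::-1])
E
```

```text
t: 3.8
ee_pos: [0.5869, 0.1623, 0.1007]
tcp_rot: [2.529, 1.863, 0.004]
force: [0.5, 0.3, -0.1]
width: 0.0143
t 3.8 tray [ 0.0726 -0.0398] z 0.1007 yaw -9.7 width 0.0143 F [ 0.5  0.3 -0.1]
shift mm [-3.9 -0.7  6.6] norm [-0.0053 -0.0009  0.0089] turn deg [ 0.1 -0.1  0.3] norm [ 0.0007 -0.0006  0.0015]
```

View pics/s2.png

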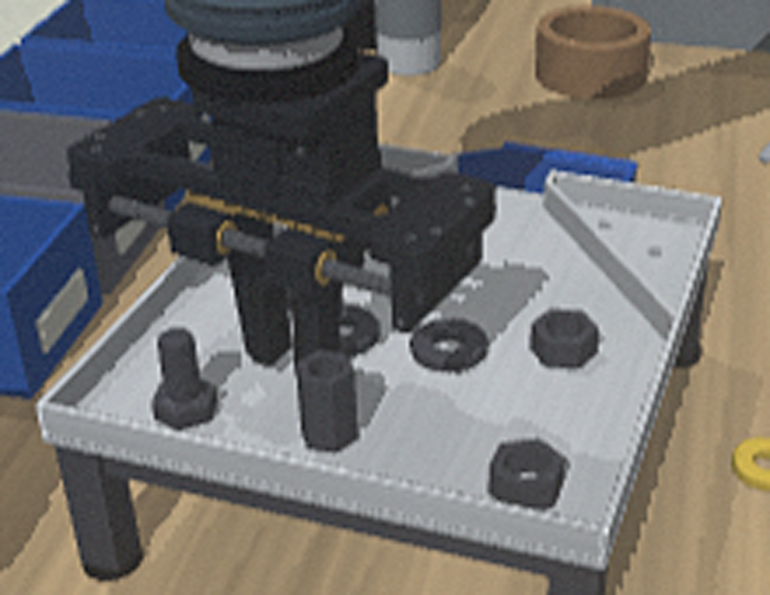

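View pics/w2.png

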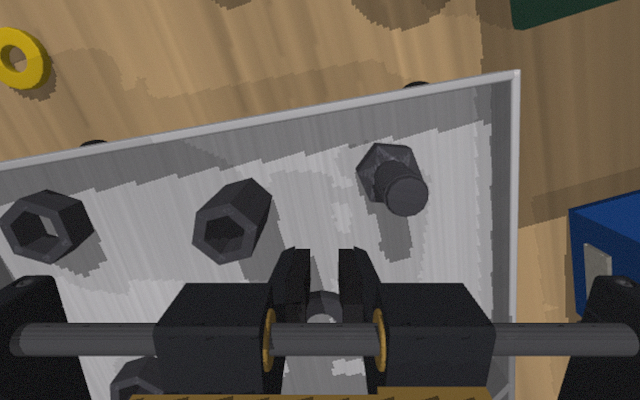

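The fingers are down behind washer B (seen between them at wrist (325,305)) and clear of the coupler at (230,225). I'll lower the last 6 mm.

```bash
python3 -m creep '[{"x":-0.003,"y":-0.001,"z":0.01,"wx":0,"wy":0,"wz":0,"fingers":0.84},{"x":0,"y":0,"z":0.001,"wx":0,"wy":0,"wz":0,"fingers":0.84}]'; python3 - <<'E'
from h import *
where();goto(.0337,-.0319,.0935,-10);goto(-.15,0,.0935,-10)
E
```

```text
t: 4.1
ee_pos: [0.5863, 0.1602, 0.0929]
tcp_rot: [2.529, 1.862, 0.007]
force: [-0.0, -0.3, 0.5]
width: 0.0142
t 4.1 tray [ 0.0704 -0.0395] z 0.0929 yaw -9.8 width 0.0142 F [-0.  -0.3  0.5]
shift mm [-37.4  -1.3  -0.8] norm [-0.0499 -0.0017 -0.001 ] turn deg [ 0.2 -0.2  0.2] norm [ 0.0012 -0.001   0.0014]
shift mm [-223.9   -1.6   -1.3] norm [-0.2985 -0.0021 -0.0018] turn deg [ 0.2 -0.2  0.2] norm [ 0.0012 -0.001   0.0014]
```

```bash
python3 -m creep '[{"x":-0.012,"y":0,"z":-0.0005,"wx":0,"wy":0,"wz":0,"fingers":0.84},{"x":-0.012,"y":0,"z":0,"wx":0,"wy":0,"wz":0,"fingers":0.84},{"x":-0.012,"y":0,"z":0,"wx":0,"wy":0,"wz":0,"fingers":0.84},{"x":-0.012,"y":0,"z":0,"wx":0,"wy":0,"wz":0,"fingers":0.84},{"x":-0.012,"y":0,"z":0,"wx":0,"wy":0,"wz":0,"fingers":0.84}]'; python3 - <<'E'
from h import *
where();goto(-.12,-.005,.0935,-10)
im=cams.grab_frame('side');crop('side',im,180,100,400,270,3.5,'s3.png')
E
```

```text
t: 4.6
ee_pos: [0.5719, 0.1144, 0.093]
tcp_rot: [2.528, 1.863, 0.008]
force: [-0.1, 0.6, -0.6]
width: 0.0144
t 4.6 tray [ 0.023  -0.0312] z 0.093 yaw -9.7 width 0.0144 F [-0.1  0.6 -0.6]
shift mm [-145.4   -1.7   -1. ] norm [-0.1938 -0.0023 -0.0013] turn deg [ 0.2 -0.2  0.3] norm [ 0.0012 -0.0011  0.0016]
```

View pics/s3.png

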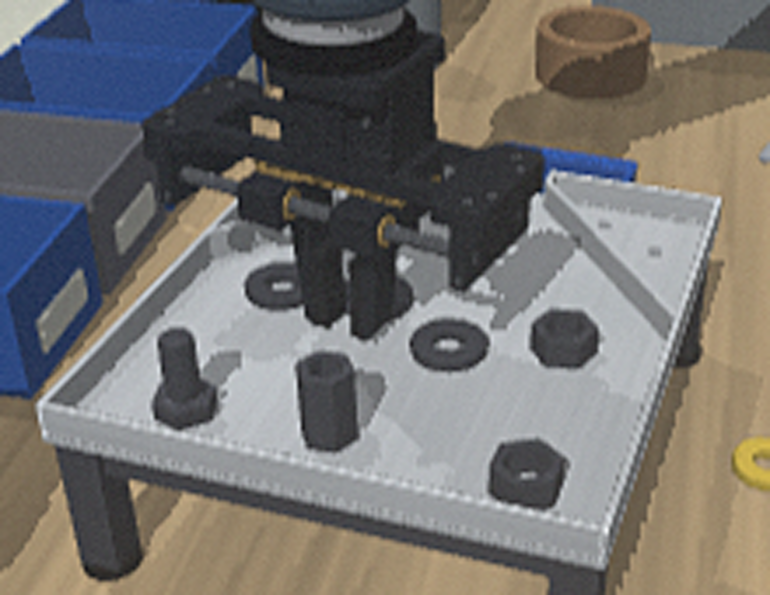

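Washer B is sitting in the cradle, with its edge visible at crop (395,295), and its neighbours haven't moved. I'll keep pushing.

```bash
python3 -m creep '[{"x":-0.015,"y":0,"z":0,"wx":0,"wy":0,"wz":0,"fingers":0.84},{"x":-0.015,"y":0,"z":0,"wx":0,"wy":0,"wz":0,"fingers":0.84},{"x":-0.015,"y":0,"z":0,"wx":0,"wy":0,"wz":0,"fingers":0.84},{"x":-0.015,"y":0,"z":0,"wx":0,"wy":0,"wz":0,"fingers":0.84},{"x":-0.015,"y":0,"z":0,"wx":0,"wy":0,"wz":0,"fingers":0.84},{"x":-0.015,"y":0,"z":0,"wx":0,"wy":0,"wz":0,"fingers":0.84},{"x":-0.015,"y":0,"z":0,"wx":0,"wy":0,"wz":0,"fingers":0.84},{"x":-0.012,"y":0,"z":0,"wx":0,"wy":0,"wz":0,"fingers":0.84}]'; python3 - <<'E'
from h import *
where();goto(-.134,-.004,.0935,-10)
im=cams.grab_frame('top');crop('top',im,245,115,435,255,4,'t4.png')
im=cams.grab_frame('side');crop('side',im,180,100,400,270,3.5,'s4.png')
E
```

```text
t: 5.45
ee_pos: [0.5431, 0.0211, 0.093]
tcp_rot: [2.53, 1.86, 0.007]
force: [0.4, -0.2, -0.5]
width: 0.0144
t 5.45 tray [-0.0732 -0.0148] z 0.093 yaw -9.8 width 0.0144 F [ 0.4 -0.2 -0.5]
shift mm [-61.8  -0.3  -0.6] norm [-0.0824 -0.0004 -0.0008] turn deg [ 0.2 -0.1  0.2] norm [ 0.0013 -0.0007  0.0009]
```

View pics/t4.png

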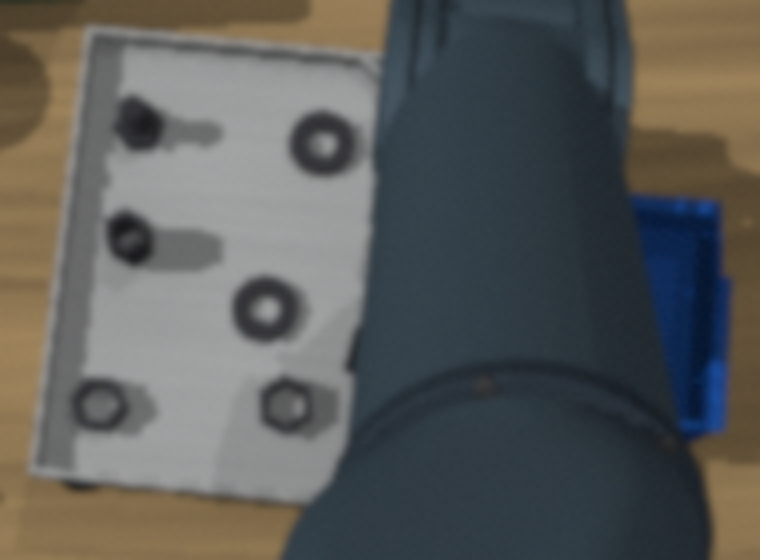

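View pics/s4.png

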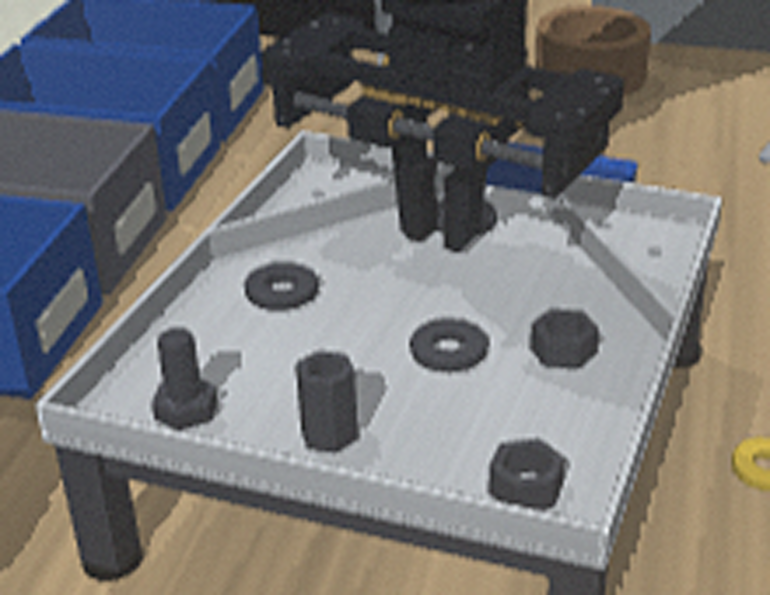

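Washer B is still cradled in front of the fingers, at crop (485,215), and lined up with the gate. I'll push it through.

```bash
python3 -m creep '[{"x":-0.015,"y":0,"z":0,"wx":0,"wy":0,"wz":0,"fingers":0.84},{"x":-0.015,"y":0,"z":0,"wx":0,"wy":0,"wz":0,"fingers":0.84},{"x":-0.015,"y":0,"z":0,"wx":0,"wy":0,"wz":0,"fingers":0.84},{"x":-0.014,"y":0,"z":0,"wx":0,"wy":0,"wz":0,"fingers":0.84},{"x":-0.012,"y":0,"z":0,"wx":0,"wy":0,"wz":0,"fingers":0.84},{"x":-0.01,"y":0,"z":0,"wx":0,"wy":0,"wz":0,"fingers":0.84},{"x":0,"y":0,"z":0,"wx":0,"wy":0,"wz":0,"fingers":0.84}]'; python3 - <<'E'
from h import *
where();goto(-.134,-.004,.0935,-10)
im=cams.grab_frame('top');crop('top',im,345,115,535,255,4,'t5.png')
im=cams.grab_frame('side');crop('side',im,180,100,400,270,3.5,'s5.png')
E
```

```text
t: 6.25
ee_pos: [0.5236, -0.0421, 0.0931]
tcp_rot: [2.53, 1.858, 0.007]
force: [0.8, -0.5, 0.9]
width: 0.0142
t 6.25 tray [-0.1384 -0.0038] z 0.0931 yaw -9.9 width 0.0142 F [ 0.8 -0.5  0.9]
shift mm [ 4.4 -0.6 -0.4] norm [ 0.0058 -0.0008 -0.0005] turn deg [ 0.3 -0.1  0.1] norm [ 0.0015 -0.0008  0.0005]
```

View pics/t5.png

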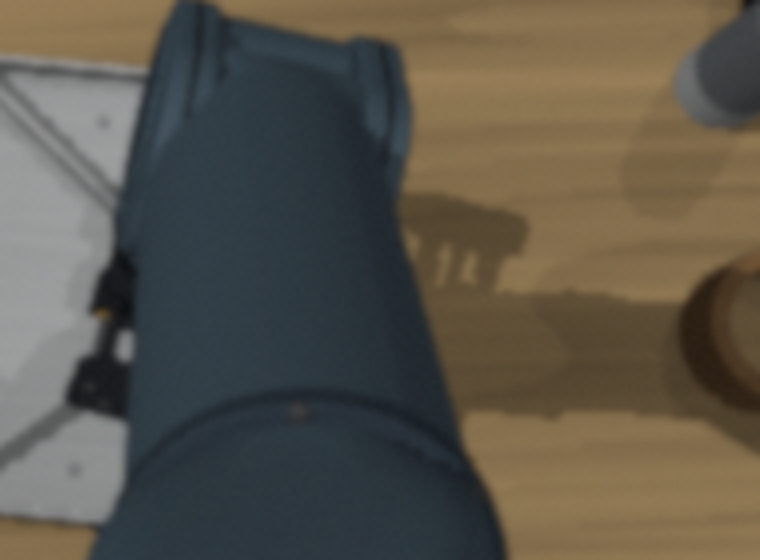

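View pics/s5.png

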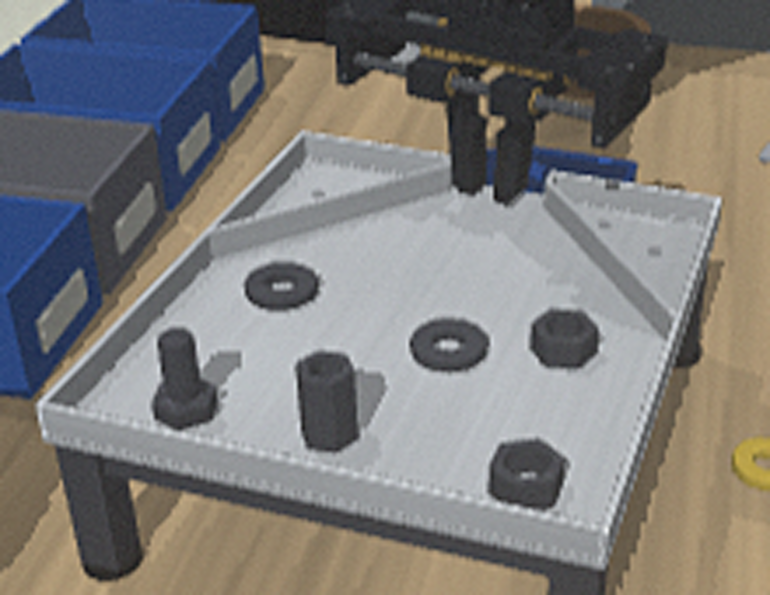

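Washer B has gone from the tray. I'll lift, move back behind washer C and check the bin on the way.

```bash
python3 -m creep '[{"x":0.006,"y":0,"z":-0.05,"wx":0,"wy":0,"wz":0,"fingers":0.84},{"x":0.02,"y":0,"z":-0.05,"wx":0,"wy":0,"wz":0,"fingers":0.84},{"x":0.05,"y":0,"z":-0.02,"wx":0,"wy":0,"wz":-0.04,"fingers":0.84},{"x":0.06,"y":0,"z":0,"wx":0,"wy":0,"wz":-0.04,"fingers":0.84},{"x":0.06,"y":0,"z":0,"wx":0,"wy":0,"wz":-0.02,"fingers":0.84},{"x":0.05,"y":0,"z":0,"wx":0,"wy":0,"wz":0,"fingers":0.84}]'; python3 - <<'E'
from h import *
where();goto(.065,.030,.16,8)
im=cams.grab_frame('top');crop('top',im,245,115,435,255,4,'t6.png')
E
```

```text
t: 6.95
ee_pos: [0.5516, 0.1426, 0.1872]
tcp_rot: [2.2, 2.236, 0.007]
force: [0.5, 1.1, -0.1]
width: 0.0139
t 6.95 tray [ 0.0484 -0.0074] z 0.1872 yaw 8.4 width 0.0139 F [ 0.5  1.1 -0.1]
shift mm [ 21.9 -34.7  26.9] norm [ 0.0292 -0.0463  0.0359] turn deg [ 0.4 -0.   0.4] norm [ 0.002  -0.      0.0024]
```

View pics/t6.png

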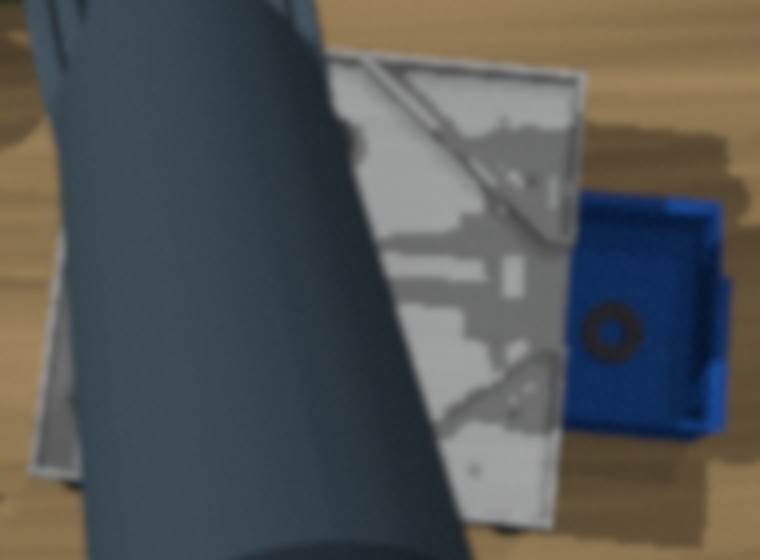

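Washer B lies flat in the bin at crop (612,332), and the bin hasn't moved. Next is washer C.

```bash
python3 -m creep '[{"x":0.025,"y":-0.042,"z":0,"wx":0.002,"wy":0,"wz":0,"fingers":0.84},{"x":0.006,"y":-0.006,"z":0.01,"wx":0,"wy":0,"wz":0,"fingers":0.84},{"x":0,"y":0,"z":0.02,"wx":0,"wy":0,"wz":0,"fingers":0.84},{"x":0,"y":0,"z":0,"wx":0,"wy":0,"wz":0,"fingers":0.84}]'; python3 - <<'E'
from h import *
where();goto(.065,.030,.0935,8)
im=cams.grab_frame('wrist');cv2.imwrite('pics/w7.png',im[:,:,::-1])
print(proj('wrist',np.r_[TR@[.0256,.025]+Tt,.098]),proj('wrist',np.r_[TR@[.065,.03]+Tt,.094]))
E
```

```text
t: 7.4
ee_pos: [0.512, 0.1804, 0.1633]
tcp_rot: [-2.18, -2.255, -0.007]
force: [-0.3, -0.7, 0.1]
width: 0.0142
t 7.4 tray [0.0806 0.0368] z 0.1633 yaw 9.4 width 0.0142 F [-0.3 -0.7  0.1]
shift mm [-17.    4.2  69.7] norm [-0.0227  0.0056  0.0929] turn deg [-0.  -0.4  1.4] norm [-0.0001 -0.002   0.008 ]
[[328.00858025 287.50217675]] [[330.17106671 237.22512497]]
```

View pics/w7.png

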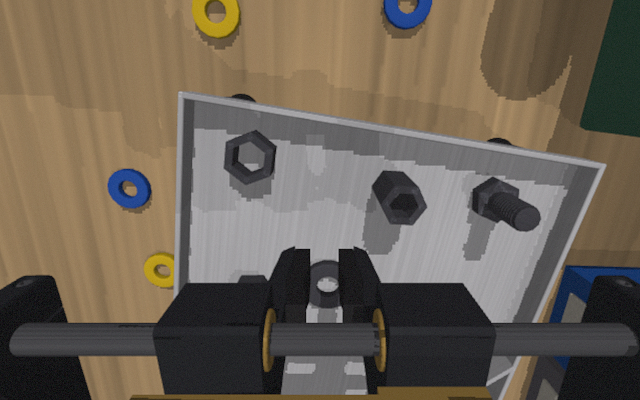

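Washer C's hole is at (327,285) and I predicted (328,287), so they agree. I'll lower in two steps.

```bash
python3 -m creep '[{"x":-0.02,"y":0.005,"z":0.02,"wx":0,"wy":-0.002,"wz":0.008,"fingers":0.84},{"x":-0.005,"y":0,"z":0.03,"wx":0,"wy":0,"wz":0,"fingers":0.84},{"x":-0.003,"y":0,"z":0.03,"wx":0,"wy":0,"wz":0,"fingers":0.84},{"x":0,"y":0,"z":0,"wx":0,"wy":0,"wz":0,"fingers":0.84}]'; python3 - <<'E'
from h import *
where();goto(.065,.030,.0935,8)
E
```

```text
t: 7.85
ee_pos: [0.5212, 0.1537, 0.1025]
tcp_rot: [2.219, 2.216, 0.005]
force: [-0.4, 0.4, -0.4]
width: 0.014
t 7.85 tray [0.0554 0.0242] z 0.1025 yaw 7.4 width 0.014 F [-0.4  0.4 -0.4]
shift mm [10.3 -4.6  9. ] norm [ 0.0138 -0.0061  0.0119] turn deg [ 0.3  0.1 -0.6] norm [ 0.0019  0.0005 -0.0031]
```

```bash
python3 -m creep '[{"x":0.016,"y":-0.007,"z":0,"wx":0.002,"wy":0,"wz":0,"fingers":0.84},{"x":0,"y":0,"z":0.006,"wx":0,"wy":0,"wz":0,"fingers":0.84},{"x":0,"y":0,"z":0.004,"wx":0,"wy":0,"wz":0,"fingers":0.84},{"x":0,"y":0,"z":0,"wx":0,"wy":0,"wz":0,"fingers":0.84}]'; python3 - <<'E'
from h import *
where();goto(.065,.030,.0935,8)
im=cams.grab_frame('side');crop('side',im,180,100,400,270,3.5,'s8.png')
E
```

```text
t: 8.25
ee_pos: [0.5177, 0.1654, 0.0963]
tcp_rot: [2.225, 2.215, 0.001]
force: [-0.2, -0.6, -0.3]
width: 0.014
t 8.25 tray [0.0666 0.0292] z 0.0963 yaw 7.3 width 0.014 F [-0.2 -0.6 -0.3]
shift mm [-1.5 -1.   2.8] norm [-0.0019 -0.0013  0.0038] turn deg [ 0.1  0.1 -0.7] norm [ 0.0007  0.0004 -0.0041]
```

View pics/s8.png

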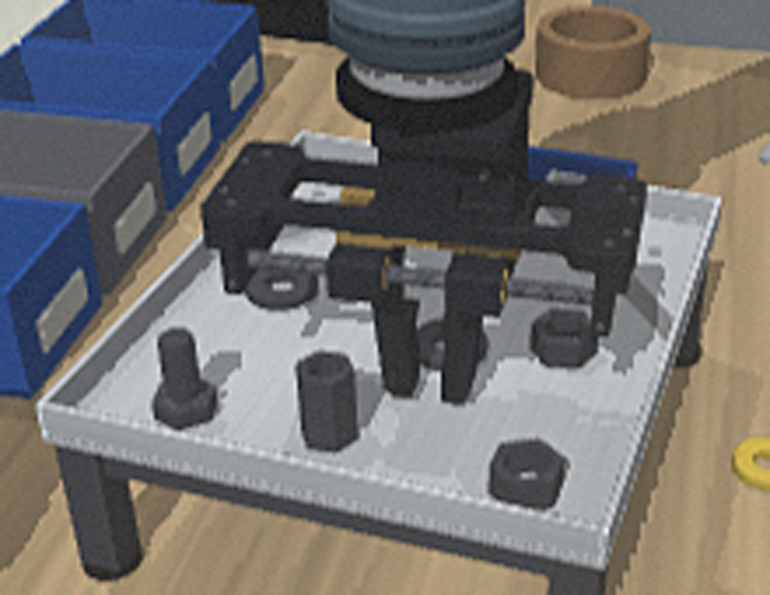

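The fingers sit behind washer C, seen between them at crop (450,345), and clear of nut1. I'll lower the last 3 mm and push.

```bash
python3 -m creep '[{"x":0,"y":-0.001,"z":0.005,"wx":0,"wy":0,"wz":0,"fingers":0.84},{"x":-0.012,"y":0,"z":0,"wx":0,"wy":0,"wz":0,"fingers":0.84},{"x":-0.012,"y":0,"z":0,"wx":0,"wy":0,"wz":0,"fingers":0.84},{"x":-0.012,"y":0,"z":0,"wx":0,"wy":0,"wz":0,"fingers":0.84},{"x":-0.012,"y":0,"z":0,"wx":0,"wy":0,"wz":0,"fingers":0.84},{"x":-0.012,"y":0,"z":0,"wx":0,"wy":0,"wz":0,"fingers":0.84}]'; python3 - <<'E'
from h import *
where();goto(-.136,.004,.0935,7.4)
im=cams.grab_frame('side');crop('side',im,180,100,400,270,3.5,'s9.png')
E
```

```text
t: 8.9
ee_pos: [0.5174, 0.1173, 0.0934]
tcp_rot: [2.223, 2.215, 0.004]
force: [0.3, 0.5, 0.4]
width: 0.0142
t 8.9 tray [0.0188 0.0232] z 0.0934 yaw 7.3 width 0.0142 F [0.3 0.5 0.4]
shift mm [-156.    -0.6   -0. ] norm [-0.208  -0.0008 -0.    ] turn deg [ 0.2  0.  -0.1] norm [ 0.0013  0.0001 -0.0006]
```

View pics/s9.png

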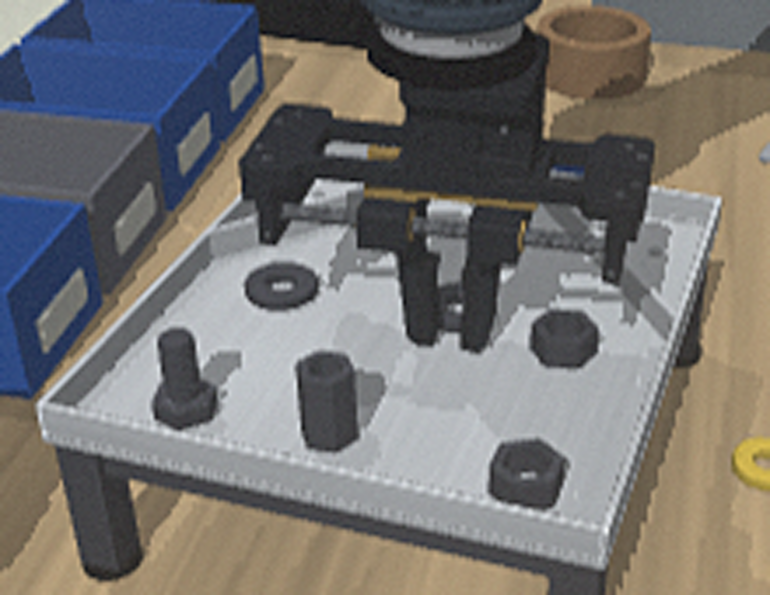

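Washer C is cradled at crop (450,300) and nut1 hasn't been touched. I'll carry on along the same line.

```bash
python3 -m creep '[{"x":-0.015,"y":0,"z":0,"wx":0,"wy":0,"wz":0,"fingers":0.84},{"x":-0.015,"y":0,"z":0,"wx":0,"wy":0,"wz":0,"fingers":0.84},{"x":-0.015,"y":0,"z":0,"wx":0,"wy":0,"wz":0,"fingers":0.84},{"x":-0.015,"y":0,"z":0,"wx":0,"wy":0,"wz":0,"fingers":0.84},{"x":-0.015,"y":0,"z":0,"wx":0,"wy":0,"wz":0,"fingers":0.84},{"x":-0.015,"y":0,"z":0,"wx":0,"wy":0,"wz":0,"fingers":0.84},{"x":-0.015,"y":0,"z":0,"wx":0,"wy":0,"wz":0,"fingers":0.84},{"x":-0.012,"y":0,"z":0,"wx":0,"wy":0,"wz":0,"fingers":0.84}]'; python3 - <<'E'
from h import *
where();goto(-.136,.004,.0935,7.4)
im=cams.grab_frame('side');crop('side',im,180,100,400,270,3.5,'s10.png')
E
```

```text
t: 9.75
ee_pos: [0.5167, 0.0195, 0.0936]
tcp_rot: [2.226, 2.212, 0.003]
force: [-0.9, 0.6, -0.8]
width: 0.014
t 9.75 tray [-0.0782  0.0111] z 0.0936 yaw 7.1 width 0.014 F [-0.9  0.6 -0.8]
shift mm [-58.2  -0.1   0.2] norm [-0.0776 -0.0002  0.0003] turn deg [ 0.2  0.1 -0.3] norm [ 0.0013  0.0005 -0.0014]
```

View pics/s10.png

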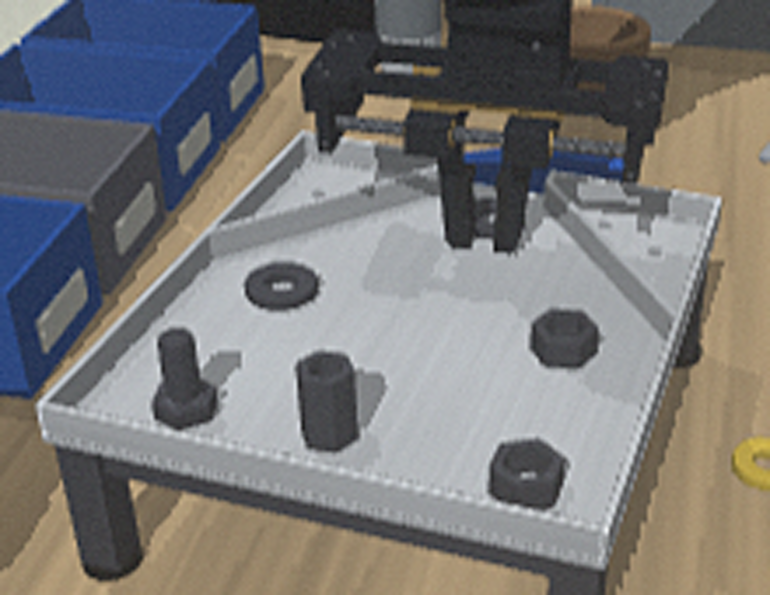

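Washer C is still centred in the cradle, at crop (485,215). I'll push it through the gate.

```bash
python3 -m creep '[{"x":-0.015,"y":0,"z":0,"wx":0,"wy":0,"wz":0,"fingers":0.84},{"x":-0.015,"y":0,"z":0,"wx":0,"wy":0,"wz":0,"fingers":0.84},{"x":-0.015,"y":0,"z":0,"wx":0,"wy":0,"wz":0,"fingers":0.84},{"x":-0.012,"y":0,"z":0,"wx":0,"wy":0,"wz":0,"fingers":0.84},{"x":-0.01,"y":0,"z":0,"wx":0,"wy":0,"wz":0,"fingers":0.84},{"x":-0.009,"y":0,"z":0,"wx":0,"wy":0,"wz":0,"fingers":0.84},{"x":0,"y":0,"z":0,"wx":0,"wy":0,"wz":0,"fingers":0.84},{"x":0,"y":0,"z":0,"wx":0,"wy":0,"wz":0,"fingers":0.84}]'; python3 - <<'E'
from h import *
where();goto(.04,-.1,.17,-37)
im=cams.grab_frame('side');crop('side',im,180,100,400,270,3.5,'s11.png')
E
```

```text
t: 10.6
ee_pos: [0.5164, -0.0446, 0.0939]
tcp_rot: [2.227, 2.208, 0.003]
force: [-0.5, -0.1, -0.6]
width: 0.0139
t 10.6 tray [-0.1418  0.0031] z 0.0939 yaw 7.0 width 0.0139 F [-0.5 -0.1 -0.6]
shift mm [167.7 124.9 -75.9] norm [ 0.2236  0.1665 -0.1012] turn deg [ 0.3  0.  44. ] norm [1.700e-03 1.000e-04 2.445e-01]
```

View pics/s11.png

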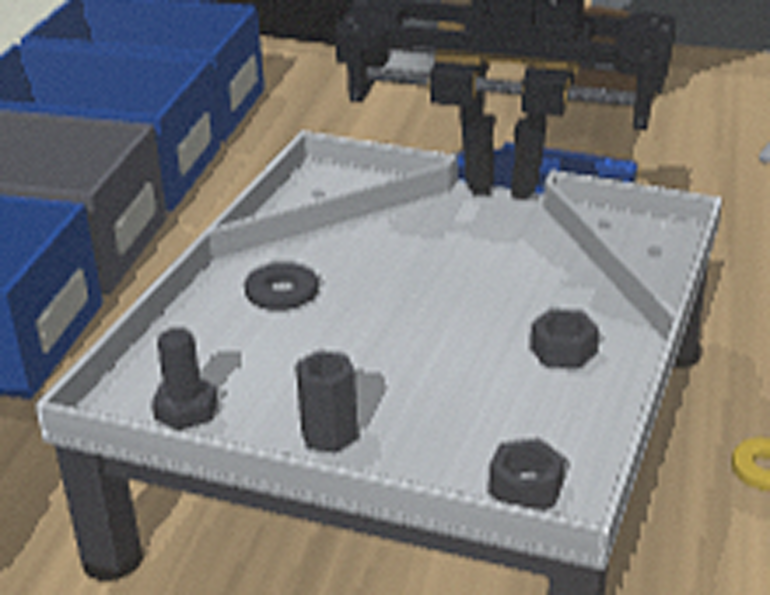

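Washer C is off the tray. Washer A is last: I'll approach it at about 25° to stay clear of the rim.

```bash
python3 -m creep '[{"x":0.006,"y":0,"z":-0.05,"wx":0,"wy":0,"wz":0,"fingers":0.84},{"x":0.02,"y":0,"z":-0.05,"wx":0.0015,"wy":0,"wz":0,"fingers":0.84},{"x":0.05,"y":0.02,"z":-0.01,"wx":0,"wy":0,"wz":0.04,"fingers":0.84},{"x":0.055,"y":0.03,"z":0,"wx":0,"wy":0,"wz":0.04,"fingers":0.84},{"x":0.055,"y":0.03,"z":0,"wx":0,"wy":0,"wz":0.04,"fingers":0.84},{"x":0.02,"y":0.01,"z":0,"wx":0,"wy":0,"wz":0.04,"fingers":0.84},{"x":0,"y":0,"z":0,"wx":0,"wy":0,"wz":0.01,"fingers":0.84}]'; python3 - <<'E'
from h import *
where();goto(.039,-.094,.17,-25)
im=cams.grab_frame('top');crop('top',im,245,115,435,255,4,'t12.png')
E
```

```text
t: 11.35
ee_pos: [0.6065, 0.1044, 0.1788]
tcp_rot: [-2.748, -1.519, 0.001]
force: [-0.3, -0.8, 0.2]
width: 0.0139
t 11.35 tray [ 0.0176 -0.0668] z 0.1788 yaw -24.6 width 0.0139 F [-0.3 -0.8  0.2]
shift mm [30.8 15.8  8.8] norm [0.041  0.0211 0.0117] turn deg [-0.1  0.   0.4] norm [-0.0005  0.      0.002 ]
```

View pics/t12.png

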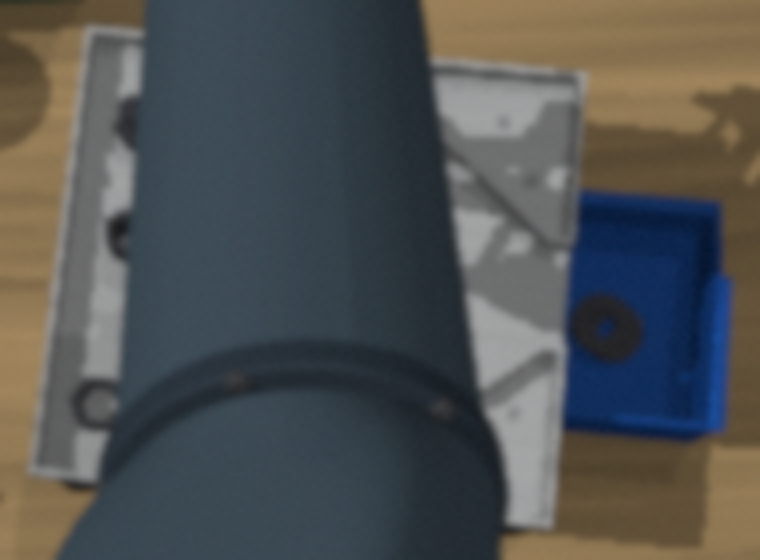

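In the bin there is now one thicker ring with a smaller hole, at crop (607,327), so C is lying on top of B. I'll enlarge this later to check it. Next is washer A.

```bash
python3 -m creep '[{"x":0.04,"y":0.02,"z":0,"wx":0,"wy":0,"wz":0,"fingers":0.84},{"x":0.004,"y":0.002,"z":0.01,"wx":0,"wy":0,"wz":0,"fingers":0.84},{"x":0,"y":0,"z":0,"wx":0,"wy":0,"wz":0,"fingers":0.84}]'; python3 - <<'E'
from h import *
where();goto(.039,-.094,.0935,-25)
im=cams.grab_frame('wrist');cv2.imwrite('pics/w13.png',im[:,:,::-1])
print(proj('wrist',np.r_[TR@[.004,-.0779]+Tt,.098]),proj('wrist',np.r_[TR@[.039,-.094]+Tt,.094]))
im=cams.grab_frame('side');crop('side',im,180,100,400,270,3.5,'s13.png')
E
```

```text
t: 11.7
ee_pos: [0.6361, 0.1243, 0.1698]
tcp_rot: [-2.744, -1.524, 0.007]
force: [-0.4, -0.2, -0.7]
width: 0.014
t 11.7 tray [ 0.0413 -0.0936] z 0.1698 yaw -24.4 width 0.014 F [-0.4 -0.2 -0.7]
shift mm [-1.7  1.7 76.3] norm [-0.0023  0.0023  0.1017] turn deg [-0.3  0.2  0.6] norm [-0.0014  0.0009  0.0033]
[[327.31251871 263.8610364 ]] [[327.70129617 214.54702542]]
```

View pics/w13.png

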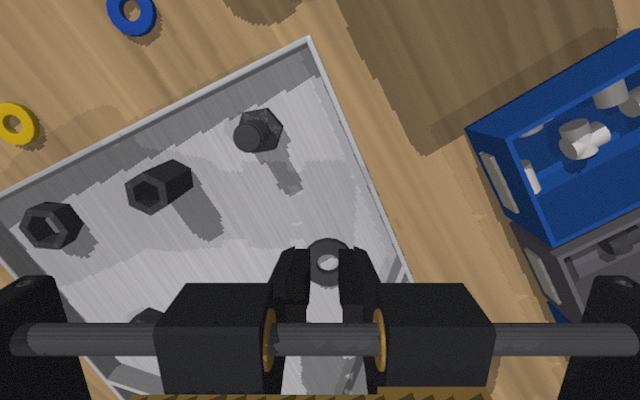

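View pics/s13.png

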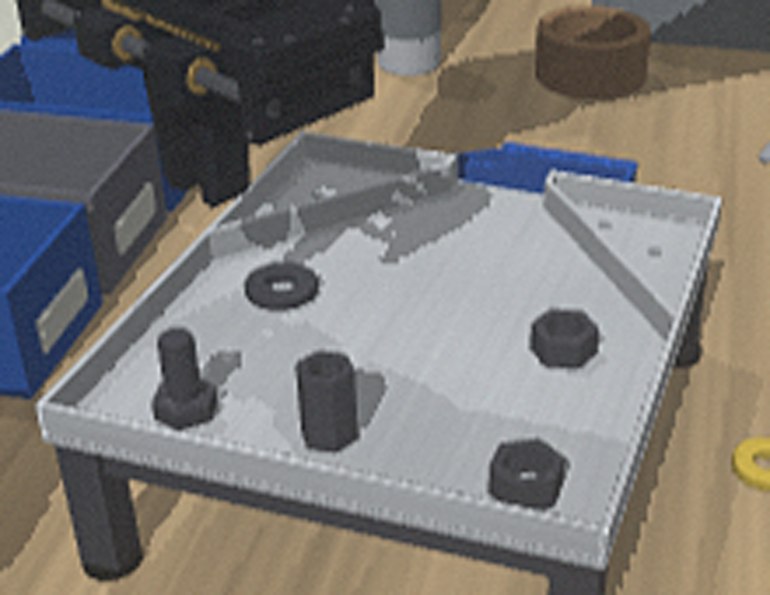

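The wrist view puts washer A's hole at (328,262), against a prediction of (327,264). The gripper body will come near the row of stacking bins on the right, so I'll work out their height before lowering.

```bash
python3 - <<'E'
from h import *
im=cv2.imread('pics/top0.png');cv2.imwrite('pics/tb.png',cv2.resize(im[20:125,310:510],None,fx=4,fy=4,interpolation=cv2.INTER_CUBIC))
im=cv2.imread('pics/side0.png');cv2.imwrite('pics/sb.png',cv2.resize(im[80:220,90:270],None,fx=4,fy=4,interpolation=cv2.INTER_CUBIC))
E
```

```text
(no output)
```

View pics/tb.png

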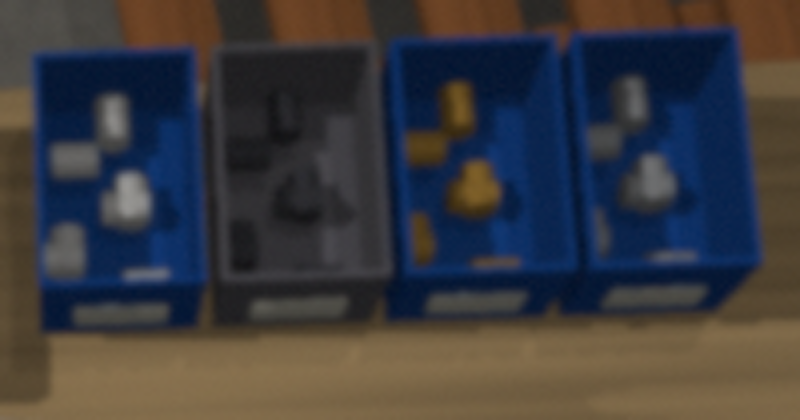

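View pics/sb.png

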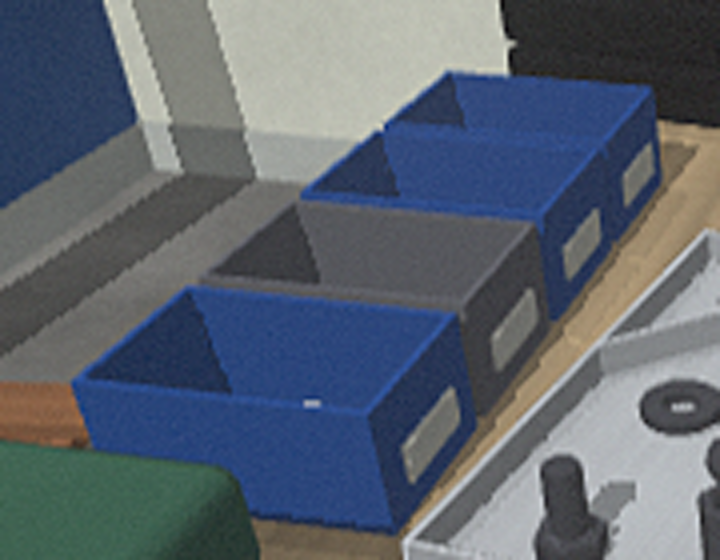

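```bash
python3 - <<'E'
from h import *
for z in (.06,.07,.08,.09,.1): 
    w=unproj('top',(320,92.3),z)[0];print(z,np.round(w,3),np.round(proj('side',w)[0],1))
s,R,p,yw=now()
# body corner extents when TCP at start and during push
for x,y,yaw in [(.039,-.094,-25)]:
    a=np.radians(yaw+TH);ex=np.array([np.cos(a),np.sin(a)]);ey=np.array([np.sin(a),-np.cos(a)]);c=TR@[x,y]+Tt
    for i in(-1,1):
        for j in (-1,1): print(i,j,np.round(c+i*.0375*ex+j*.0935*ey,3))
E
```

```text
0.06 [0.781 0.097 0.06 ] [180.1 189. ]
0.07 [0.776 0.097 0.07 ] [181.1 185. ]
0.08 [0.772 0.097 0.08 ] [182.2 181. ]
0.09 [0.767 0.097 0.09 ] [183.3 176.9]
0.1 [0.763 0.097 0.1  ] [184.5 172.7]
-1 -1 [0.537 0.141]
-1 1 [0.695 0.04 ]
1 -1 [0.578 0.204]
1 1 [0.735 0.103]
```

The bins are about 75 mm high and start at x ≈ 0.77. The gripper body only reaches 0.735 and stays above z = 0.157, so it's clear to lower.

```bash
python3 -m creep '[{"x":0,"y":0.001,"z":0.03,"wx":0,"wy":0,"wz":0,"fingers":0.84},{"x":0,"y":0,"z":0.03,"wx":0,"wy":0,"wz":0,"fingers":0.84},{"x":0,"y":0,"z":0,"wx":0,"wy":0,"wz":0,"fingers":0.84}]'; python3 - <<'E'
from h import *
where();goto(.039,-.094,.0935,-25)
E
```

```text
t: 12.1
ee_pos: [0.6364, 0.1222, 0.1269]
tcp_rot: [-2.746, -1.522, 0.001]
force: [-0.4, -0.8, -1.0]
width: 0.0143
t 12.1 tray [ 0.0393 -0.0941] z 0.1269 yaw -24.5 width 0.0143 F [-0.4 -0.8 -1. ]
shift mm [-0.3  0.1 33.4] norm [-0.0004  0.0001  0.0445] turn deg [-0.1 -0.   0.5] norm [-0.0007 -0.0001  0.0028]
```

```bash
python3 -m creep '[{"x":0,"y":0,"z":0.025,"wx":0,"wy":0,"wz":0,"fingers":0.84},{"x":0,"y":0,"z":0.011,"wx":0,"wy":0,"wz":0,"fingers":0.84},{"x":0,"y":0,"z":0,"wx":0,"wy":0,"wz":0,"fingers":0.84}]'; python3 - <<'E'
from h import *
where();goto(.039,-.094,.0935,-25)
im=cams.grab_frame('side');crop('side',im,180,100,400,270,3.5,'s14.png')
im=cams.grab_frame('wrist');cv2.imwrite('pics/w14.png',im[:,:,::-1])
E
```

```text
t: 12.4
ee_pos: [0.637, 0.1209, 0.1025]
tcp_rot: [-2.748, -1.52, -0.002]
force: [0.9, -0.1, 0.2]
width: 0.0139
t 12.4 tray [ 0.038  -0.0949] z 0.1025 yaw -24.6 width 0.0139 F [ 0.9 -0.1  0.2]
shift mm [ 0.5 -1.2  9. ] norm [ 0.0007 -0.0016  0.012 ] turn deg [-0.  -0.1  0.4] norm [-0.0001 -0.0006  0.0023]
```

View pics/s14.png

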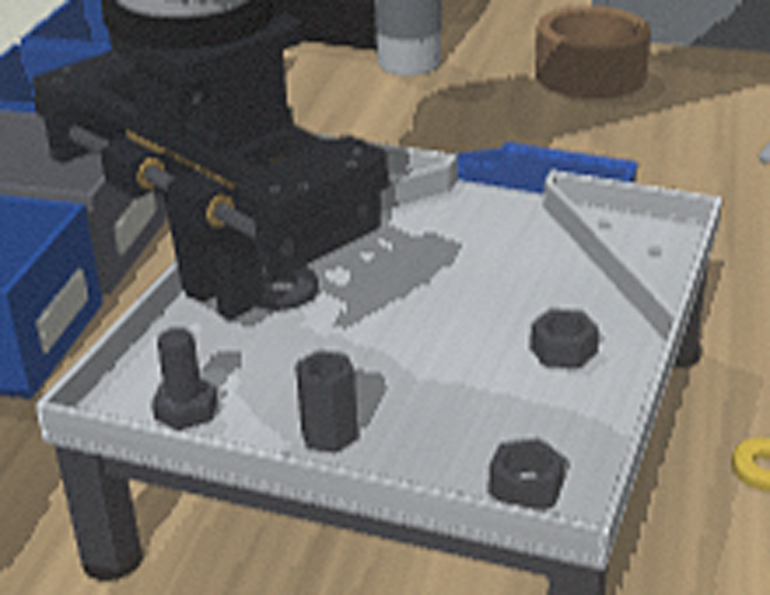

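View pics/w14.png

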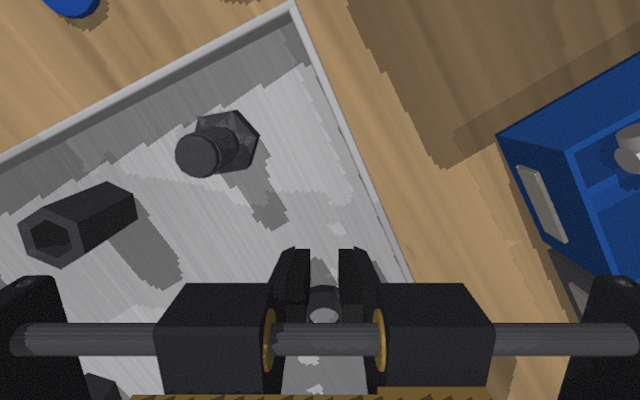

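Washer A lies right between the fingertips, at wrist (323,305), and the fingers are inside the rim. I'll lower the last bit and push straight, then turn towards the gate.

```bash
python3 -m creep '[{"x":0,"y":0,"z":0.008,"wx":0,"wy":0,"wz":0,"fingers":0.84},{"x":0,"y":0,"z":0.005,"wx":0,"wy":0,"wz":0,"fingers":0.84},{"x":0,"y":0,"z":0,"wx":0,"wy":0,"wz":0,"fingers":0.84}]'; python3 - <<'E'
from h import *
where();goto(.039,-.094,.0935,-25)
E
```

```text
t: 12.8
ee_pos: [0.639, 0.1214, 0.0953]
tcp_rot: [-2.749, -1.521, -0.01]
force: [0.5, -0.6, -1.3]
width: 0.014
t 12.8 tray [ 0.0387 -0.0968] z 0.0953 yaw -24.6 width 0.014 F [ 0.5 -0.6 -1.3]
shift mm [-0.9 -2.7  1.8] norm [-0.0013 -0.0036  0.0023] turn deg [ 0.2 -0.3  0.4] norm [ 0.0009 -0.0018  0.0024]
```

```bash
python3 -m creep '[{"x":0,"y":-0.0036,"z":0.003,"wx":0,"wy":-0.0015,"wz":0,"fingers":0.84},{"x":-0.012,"y":-0.0005,"z":0,"wx":0,"wy":0,"wz":0,"fingers":0.84},{"x":-0.012,"y":-0.0005,"z":0,"wx":0,"wy":0,"wz":0,"fingers":0.84},{"x":-0.012,"y":-0.0005,"z":0,"wx":0,"wy":0,"wz":0,"fingers":0.84}]'; python3 - <<'E'
from h import *
where()
E
```

```text
t: 13.2
ee_pos: [0.6209, 0.1006, 0.093]
tcp_rot: [2.745, 1.523, 0.005]
force: [0.4, -0.5, -0.1]
width: 0.0139
t 13.2 tray [ 0.0158 -0.0816] z 0.093 yaw -24.5 width 0.0139 F [ 0.4 -0.5 -0.1]
```

```bash
python3 -m creep '[{"x":-0.012,"y":0.0026,"z":0,"wx":0,"wy":0,"wz":0.022,"fingers":0.84},{"x":-0.012,"y":0.0026,"z":0,"wx":0,"wy":0,"wz":0.022,"fingers":0.84},{"x":-0.012,"y":0.0026,"z":0,"wx":0,"wy":0,"wz":0.022,"fingers":0.84},{"x":-0.012,"y":0.0026,"z":0,"wx":0,"wy":0,"wz":0.022,"fingers":0.84}]'; python3 - <<'E'
from h import *
where()
im=cams.grab_frame('side');crop('side',im,180,100,400,270,3.5,'s15.png')
E
```

```text
t: 13.6
ee_pos: [0.6023, 0.0628, 0.0936]
tcp_rot: [2.936, 1.112, 0.005]
force: [0.2, 0.6, -0.3]
width: 0.0143
t 13.6 tray [-0.0241 -0.0681] z 0.0936 yaw -41.0 width 0.0143 F [ 0.2  0.6 -0.3]
```

View pics/s15.png

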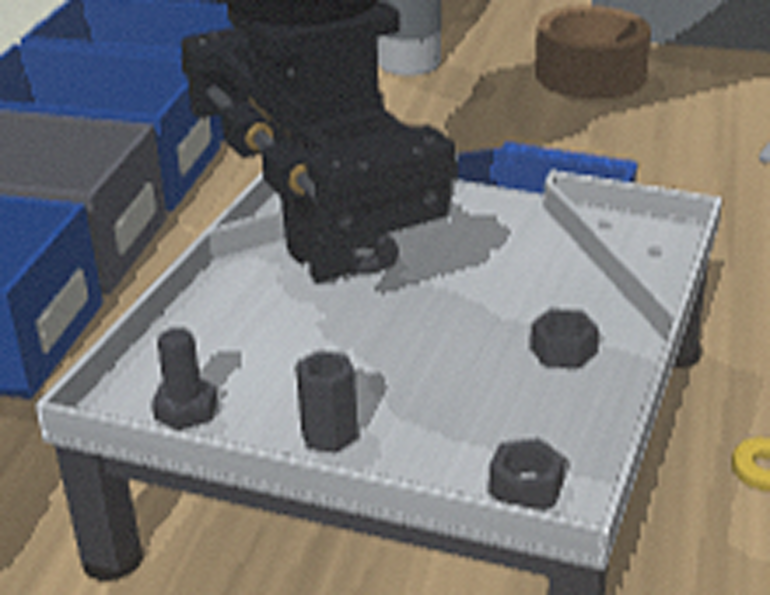

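Washer A is held in the cradle, at crop (375,255), and clear of the deflector. I'll push straight at −41° until it's nearly on the gate axis.

```bash
python3 -m creep '[{"x":-0.015,"y":0,"z":0,"wx":0,"wy":0,"wz":0,"fingers":0.84},{"x":-0.015,"y":0,"z":0,"wx":0,"wy":0,"wz":0,"fingers":0.84},{"x":-0.015,"y":0,"z":0,"wx":0,"wy":0,"wz":0,"fingers":0.84},{"x":-0.012,"y":0,"z":0,"wx":0,"wy":0,"wz":0,"fingers":0.84}]'; python3 - <<'E'
from h import *
where()
im=cams.grab_frame('side');crop('side',im,180,100,400,270,3.5,'s16.png')
E
```

```text
t: 14.05
ee_pos: [0.5665, 0.0302, 0.0937]
tcp_rot: [2.936, 1.111, 0.003]
force: [-0.1, -0.7, -0.0]
width: 0.014
t 14.05 tray [-0.0611 -0.0369] z 0.0937 yaw -41.1 width 0.014 F [-0.1 -0.7 -0. ]
```

View pics/s16.png

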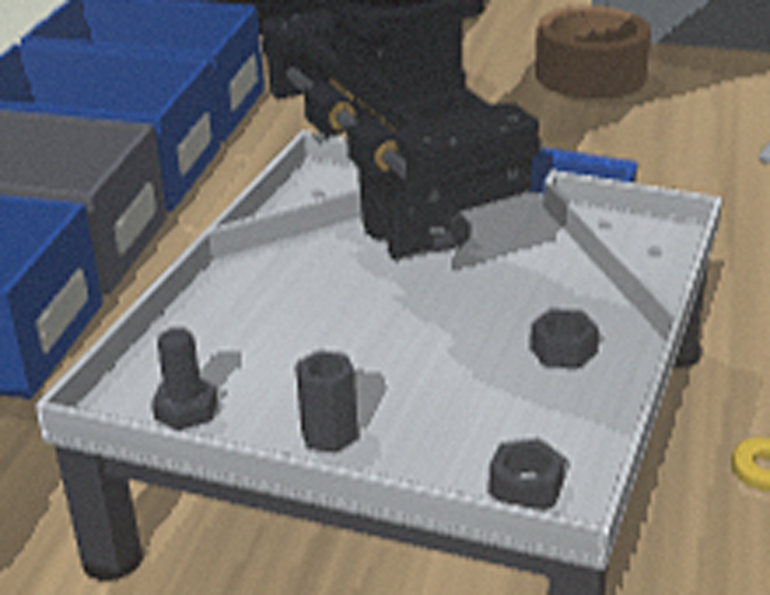

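```bash
python3 -m creep '[{"x":-0.011,"y":-0.0039,"z":0,"wx":0,"wy":0,"wz":-0.033,"fingers":0.84},{"x":-0.011,"y":-0.0039,"z":0,"wx":0,"wy":0,"wz":-0.033,"fingers":0.84},{"x":-0.011,"y":-0.0039,"z":0,"wx":0,"wy":0,"wz":-0.033,"fingers":0.84}]'; python3 - <<'E'
from h import *
where();s,R,p,yw=now();q=(p[:2]-Tt)@TR;a=np.radians(yw);print('washer~',q-.0277*np.array([np.cos(a),np.sin(a)]))
im=cams.grab_frame('side');crop('side',im,180,100,400,270,3.5,'s17.png')
E
```

```text
t: 14.4
ee_pos: [0.5417, 0.0168, 0.0938]
tcp_rot: [2.72, 1.566, 0.002]
force: [0.2, 0.4, -0.6]
width: 0.0142
t 14.4 tray [-0.0777 -0.014 ] z 0.0938 yaw -22.6 width 0.0142 F [ 0.2  0.4 -0.6]
washer~ [-0.10325164 -0.00337657]
```

View pics/s17.png

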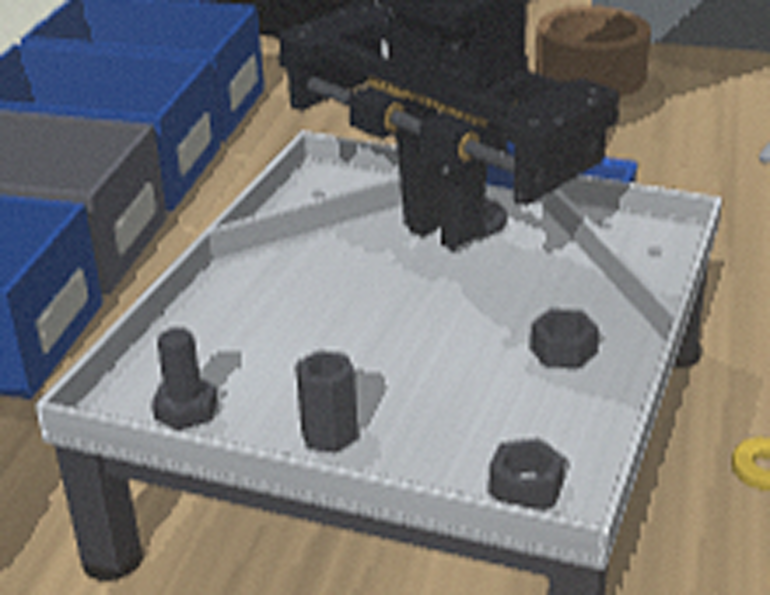

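Washer A is at about (−103, −3) mm in the tray frame, close to the gate axis. I'll finish the turn while moving ahead.

```bash
python3 -m creep '[{"x":-0.009,"y":-0.0014,"z":0,"wx":0,"wy":0,"wz":-0.033,"fingers":0.84},{"x":-0.009,"y":-0.0018,"z":0,"wx":0,"wy":0,"wz":-0.033,"fingers":0.84},{"x":-0.009,"y":-0.0025,"z":0,"wx":0,"wy":0,"wz":-0.025,"fingers":0.84}]'; python3 - <<'E'
from h import *
where();s,R,p,yw=now();q=(p[:2]-Tt)@TR;a=np.radians(yw);print('washer~',q-.0277*np.array([np.cos(a),np.sin(a)]))
im=cams.grab_frame('side');crop('side',im,180,100,400,270,3.5,'s18.png')
E
```

```text
t: 14.75
ee_pos: [0.5282, -0.0006, 0.094]
tcp_rot: [2.46, 1.951, 0.001]
force: [-0.3, 0.6, 0.4]
width: 0.0142
t 14.75 tray [-0.0966 -0.0029] z 0.094 yaw -5.7 width 0.0142 F [-0.3  0.6  0.4]
washer~ [-0.12419884 -0.00020961]
```

View pics/s18.png

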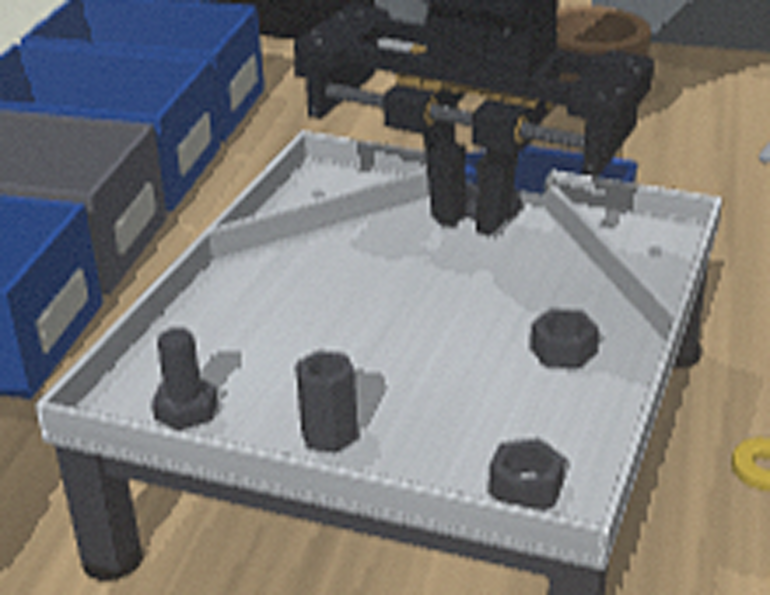

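```bash
python3 -m creep '[{"x":-0.014,"y":0,"z":0,"wx":0,"wy":0,"wz":0,"fingers":0.84},{"x":-0.014,"y":0.001,"z":0,"wx":0,"wy":0,"wz":0,"fingers":0.84},{"x":-0.012,"y":0.001,"z":0,"wx":0,"wy":0,"wz":0,"fingers":0.84},{"x":-0.012,"y":0,"z":0,"wx":0,"wy":0,"wz":0,"fingers":0.84},{"x":-0.008,"y":0,"z":0,"wx":0,"wy":0,"wz":0,"fingers":0.84},{"x":0,"y":0,"z":0,"wx":0,"wy":0,"wz":0,"fingers":0.84},{"x":0,"y":0,"z":0,"wx":0,"wy":0,"wz":0,"fingers":0.84}]'; python3 - <<'E'
from h import *
where()
im=cams.grab_frame('side');crop('side',im,180,100,400,270,3.5,'s19.png')
E
```

```text
t: 15.5
ee_pos: [0.5187, -0.0506, 0.0942]
tcp_rot: [2.468, 1.939, 0.0]
force: [-0.0, 0.1, -0.2]
width: 0.014
t 15.5 tray [-0.1475  0.    ] z 0.0942 yaw -6.2 width 0.014 F [-0.   0.1 -0.2]
```

View pics/s19.png

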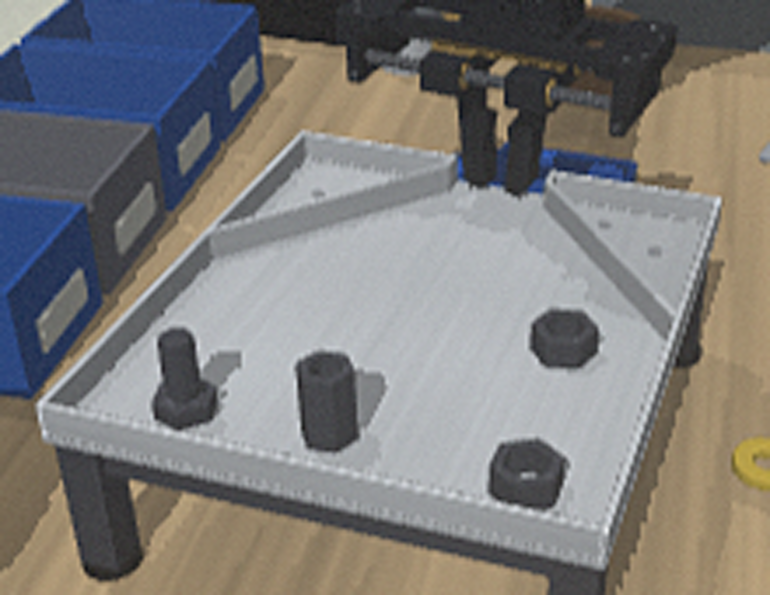

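All three washers are off the tray. I'll lift away so the cameras can see the bin.

```bash
python3 -m creep '[{"x":0.006,"y":0,"z":-0.05,"wx":0,"wy":0,"wz":0,"fingers":0.84},{"x":0.02,"y":0,"z":-0.06,"wx":0,"wy":0,"wz":0,"fingers":0.84},{"x":0.05,"y":0,"z":-0.03,"wx":0,"wy":0,"wz":0,"fingers":0.84},{"x":0.06,"y":0,"z":0,"wx":0,"wy":0,"wz":0,"fingers":0.84},{"x":0.06,"y":0,"z":0,"wx":0,"wy":0,"wz":0,"fingers":0.84},{"x":0.06,"y":0,"z":0,"wx":0,"wy":0,"wz":0,"fingers":0.84},{"x":0.06,"y":0,"z":0,"wx":0,"wy":0,"wz":0,"fingers":0.84},{"x":0.06,"y":0,"z":0,"wx":0,"wy":0,"wz":0,"fingers":0.84},{"x":0,"y":0,"z":0,"wx":0,"wy":0,"wz":0,"fingers":0.84},{"x":0,"y":0,"z":0,"wx":0,"wy":0,"wz":0,"fingers":0.84}]'; python3 - <<'E'
from h import *
where()
im=cams.grab_frame('top');crop('top',im,245,115,435,255,4,'t20.png');crop('top',im,375,150,440,230,9,'t20b.png')
for d in cams.tip_of('top','washer1'):print(round(d['conf'],2),np.round(d['position'],3))
for d in cams.tip_of('top','bin'):print('bin',round(d['conf'],2),np.round(d['position'],3))
E
```

```text
t: 16.55
ee_pos: [0.5864, 0.2394, 0.2027]
tcp_rot: [2.468, 1.944, 0.004]
force: [-0.8, -1.2, 1.2]
width: 0.0142
t 16.55 tray [ 0.1489 -0.0292] z 0.2027 yaw -6.0 width 0.0142 F [-0.8 -1.2  1.2]
0.62 [ 0.515 -0.055  0.09 ]
0.56 [ 0.517 -0.081  0.02 ]
0.45 [0.343 0.08  0.002]
0.44 [ 0.514 -0.093  0.025]
0.42 [ 0.512 -0.099  0.016]
bin 0.7 [ 0.522 -0.094 -0.001]
```

View pics/t20.png

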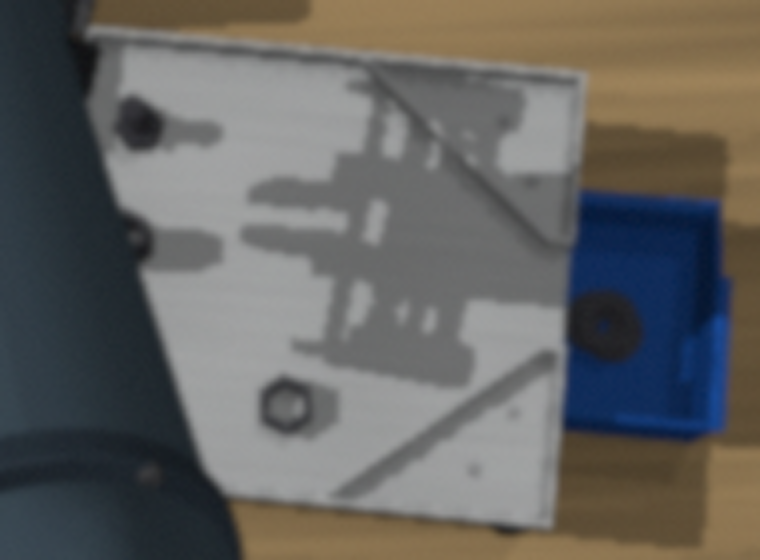

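View pics/t20b.png

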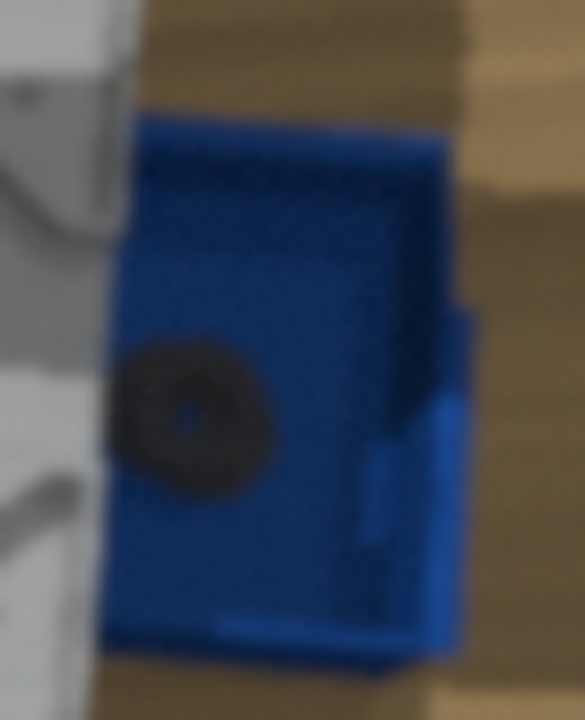

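The tray is clear, and nut1, the bolt and the coupler are where they were. The dark blob in the bin at crop (605,327) looks like a stack. The network reports three washers inside the bin and one at the bare lip, which the picture doesn't show. I'll look into the bin with the wrist camera to settle it.

```bash
python3 -m creep '[{"x":-0.065,"y":0,"z":-0.02,"wx":0,"wy":0,"wz":0,"fingers":0.84},{"x":-0.065,"y":0,"z":-0.02,"wx":0,"wy":0,"wz":0,"fingers":0.84},{"x":-0.065,"y":0,"z":-0.02,"wx":0,"wy":0,"wz":0,"fingers":0.84},{"x":-0.065,"y":0,"z":0,"wx":0,"wy":0,"wz":0,"fingers":0.84},{"x":-0.065,"y":0,"z":0,"wx":0,"wy":0,"wz":0,"fingers":0.84},{"x":-0.065,"y":0,"z":0,"wx":0,"wy":0,"wz":0,"fingers":0.84},{"x":-0.065,"y":0,"z":0,"wx":0,"wy":0,"wz":0,"fingers":0.84},{"x":-0.065,"y":0,"z":0,"wx":0,"wy":0,"wz":0,"fingers":0.84},{"x":-0.04,"y":0,"z":0,"wx":0,"wy":0,"wz":0,"fingers":0.84},{"x":0,"y":0,"z":0,"wx":0,"wy":0,"wz":0,"fingers":0.84}]'; python3 - <<'E'
from h import *
where()
im=cams.grab_frame('wrist');cv2.imwrite('pics/w21.png',im[:,:,::-1])
E
```

```text
t: 17.7
ee_pos: [0.4773, -0.1835, 0.2487]
tcp_rot: [2.489, 1.911, 0.007]
force: [0.3, -0.0, 0.2]
width: 0.0144
t 17.7 tray [-0.2846  0.0237] z 0.2487 yaw -7.5 width 0.0144 F [ 0.3 -0.   0.2]
```

View pics/w21.png

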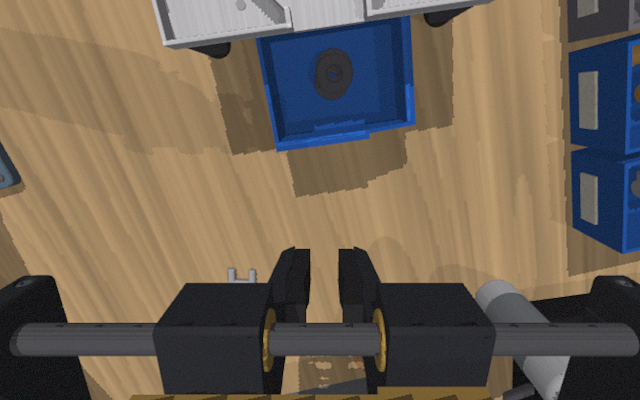

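```bash
python3 - <<'E'
from h import *
im=cv2.imread('pics/w21.png')
c=im[20:150,250:420].astype(float);c=np.clip(c*2.2,0,255).astype(np.uint8)
cv2.imwrite('pics/w21c.png',cv2.resize(c,None,fx=4.6,fy=4.6,interpolation=cv2.INTER_CUBIC))
im=cams.grab_frame('side');c=np.clip(im[120:180,300:380,::-1].astype(float)*1.5,0,255).astype(np.uint8);cv2.imwrite('pics/s21.png',cv2.resize(c,None,fx=9,fy=9,interpolation=cv2.INTER_CUBIC))
im=cams.grab_frame('top');crop('top',im,245,115,435,255,4,'t21.png')
E
```

```text
(no output)
```

View pics/w21c.png

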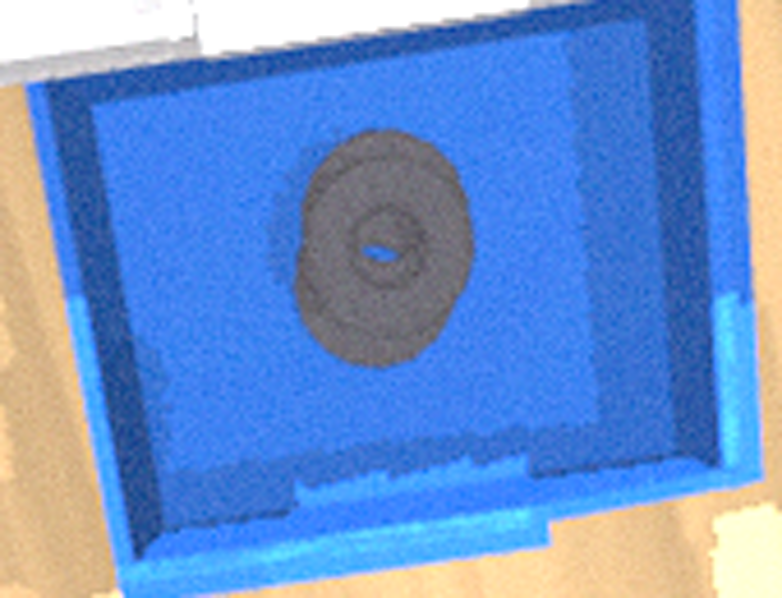

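View pics/t21.png

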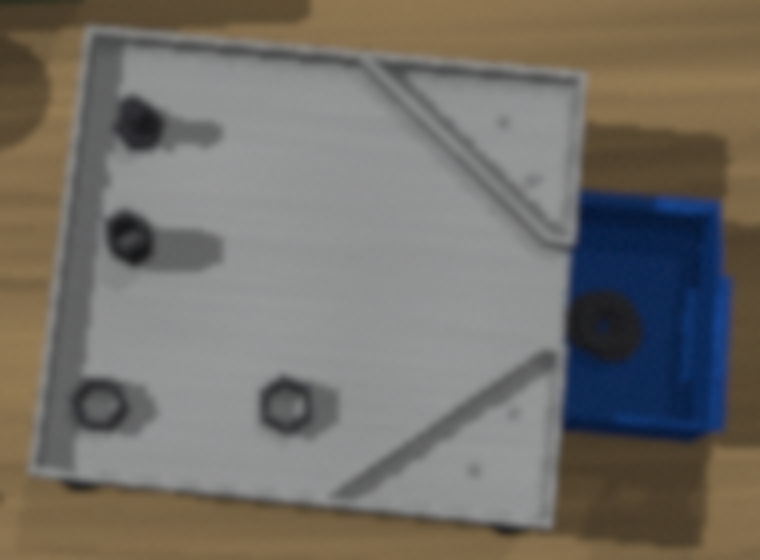

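The wrist crop shows a flat, slightly offset stack of overlapping washers centred at about (385,248), inside the bin. The washers look unmoved since the previous picture. The top crop shows an empty tray apart from the nuts, bolt and coupler, which are at the same pixels as at the start. The bin is at the same pixels too, and the gripper is clear of everything, so I'll hand in.

```bash
python3 -c "
from cell import r
print(r.get_state()['t']);print(r.sign_off())"
```

```text
17.85
the job is handed in; nothing more can be done
None
```

I slid the three black washers one at a time along the tray and out through the gate, and all three are now in the bin. I handed the job in at t = 17.9 s. I held the fingers about 14 mm apart to cradle each washer's rim and never lifted one.

**Last checks:**
- **Washers:** none is left on the tray. The wrist camera shows them stacked flat and slightly offset in the bin, and they looked the same in the last two top views. I could make out overlapping edges but could not cleanly count all three. The count rests on each one leaving the tray at the gate and on the network finding three in the bin.
- **Other parts:** the nuts, bolt, coupler and bin are at the same pixels as in the first picture.
- **Robot:** the gripper was clear of everything, and the forces I read between moves were never more than about 1.5 N.

**Disagreements:**
- The network also reported a washer at the bare gate lip, but the pictures show nothing there. It had placed a false "bolt" at the same spot at the start.
- My first washer positions were about 2 mm off along the tray compared with the wrist camera. I allowed for that in the approach.

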